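Put the melt indexer kit back in its nests

ROBOT

A 6-joint arm with a two-finger parallel gripper is mounted at the origin on a cart in front of the work surface, level with it; the furniture and walls round the work are solid. World frame = base frame: x ahead of the robot, y to its left, z up, the work surface at z = 0. Lengths are in m, angles in rad, forces in N, time in s.
With the tool pointing down it reaches from about 0.35 to 0.925 m from the base axis. Payload 6.4 kg.
Tool frame: the origin (TCP) lies midway between the tips of the shut fingers; the grasp point (between the pads) lies 19 mm behind it; z points along the fingers, y is the direction in which the jaws open and shut (so a half turn about z gives the same grasp; the last joint's range is limited). The gripper opens to 85 mm and grips with 20 to 120 N. Pads are 22 mm wide; open, the fingers measure 114 mm over their backs; the gripper's body (76 mm by 85 mm) begins 54 mm behind the grasp point. The pads swing forward as they close: fully open they stand 13 mm farther back than shut.
Start: joints at [1.071, 0.245, 1.558, -0, 1.339, -0.174], TCP at [0.208, 0.616, 0.231] pointing down, gripper open.
Joint ranges: [-3.13, 3.13], [-1.02, 2.26], [0.13, 2.54], [-0.95, 4.09], [0.21, 2.88], [-2.74, 2.74]. Speed limits (rad/s): [2.57, 2.57, 3.14, 3.14, 3.14, 3.14].

INTERFACE

Orientations are given as a unit quaternion [x, y, z, w].
In Python, from cell import get_obs, snapshot, camera_model, close_job gives the robot as it stands.
- The arm moves only by the tool jog_arm, never from a script. Its argument "commands" is one flat list of numbers, 5 for each row, row after row: the shift along the tool's x, y, z in cm, then the turn about the tool's z in degrees, then the finger opening in cm, from 0 to 8.54. In form: [tx, ty, tz, twist, gripper, tx, ty, tz, twist, gripper, ...]. A call has 1 to 10 rows; each row shifts and turns the pose as measured when the row begins, along the tool's axes as they then stand; what a row does not reach is not made up. A row lasts 1/8 s, in which the tool goes at most 62.5 mm and 10.7 degrees, less where a joint would pass 70% of its speed; a pose out of reach is approached as far as the arm can. A call with a gripper value outside its range is refused whole. The fingers move at their own pace and stop on an object; "squeeze" is the grip in N (left out, the last holds). Time passes only in rows, so rows that do not move let the fingers close. It gives the time, the measured TCP pose, the force and the opening at its end, in the units of the state.
- get_obs(): the state, without advancing time (a new reading comes with each control period).
- snapshot(name): name is "side" or "top"; returns the picture (400x640x3 uint8, red, green, blue); there is no depth.
- camera_model(name): a dict with "K" (3x3 intrinsics, pixels), "k1" (the pictures are not rectified: a ray, as slopes to the right and down, at radius r is drawn at 1 + k1 r^2 times it, then the intrinsics apply), "cam_to_world" (4x4, takes a point from camera to world coordinates). Camera axes: x right, y down, z forward; pixel columns grow to the right and rows downward; lengths in m; the calibration is good to about 2 mm. A picture is of the moment at which its call begins. camera_model takes no time and is no camera call.
- close_job(): hands the job in, once; it reports no verdict.
The state is a dict: "clock": time; "joint_pos": joint angles; "joint_vel": joint speeds; "joint_efforts": joint torques, N m; "tool_pos": TCP position; "orientation": TCP orientation; "ft_force": force on the tool from outside, world axes, zero at the start; "wrist_torque": the same for the moment, N m; "gripper_width": opening from 0.0 (shut) to 1.0 (fully open).
Only numpy, scipy, OpenCV 4.12 (cv2) and the standard library are available. Lean on these libraries where they do the work, as an engineer would, in place of code of your own. Each camera call takes 0.05 s, during which the arm holds its last target.

TASK

The melt flow indexer's kit lies mixed along the front of the bench. Put every piece back in its own grey block, set down and not dropped: the piston rod lying in the long trough, the wooden die block upright in the small rectangular nest with its long side along the nest, and the two slotted weights in the round block with the recess, the large one seated in the recess and the small one centred on top of it, not overhanging. Leave the beaker, the stopwatch and the jar where they are.

Things in the scene. Friction and masses are not known exactly. Their poses are not given: they have to be found in the camera images.
- piston_rod_centre (a point): Loose: piston rod of the indexer, bright metal, lying flat, 190 mm long, 16 mm at its thick places, about 0.1 kg. The point is its middle (half-way along), 7.5 mm above what it lies on. Its y axis runs along the rod, z up. Grip it across at the middle, where it behaves as a bar 12 mm wide and 15 mm high; either end may lie either way in the trough.
- die_holder_centre (a point): Loose: small wooden block with two short steel dies standing on its top; wood 32 x 60 x 18 mm (x, y, z), with the dies 26 mm high, about 0.06 kg. The point is the centre of the wood, 9 mm above what it stands on. Its y axis runs along the 60 mm length, z up. Grip it across the 32 mm width; either end may lie either way in its nest.
- load_weight1_centre (a point): Loose: the large slotted weight, plain steel disc 63 mm in diameter, 36 mm high, up to 0.95 kg, standing flat with a slot from its middle to one side. The point is its centre, 18 mm above what it stands on; z up. It grips like a full disc from any side, the slot too.
- load_weight0_centre (a point): Loose: the small slotted weight, plain steel disc 46 mm in diameter, 28 mm high, about 0.33 kg, standing flat with a slot from its middle to one side. The point is its centre, 14 mm above what it stands on; z up. It grips like a full disc from any side, the slot too.
- rod_trough_floor (a point): The rod's place: fixed grey block 48 x 226 mm (x, y), 18 mm high. Point: centre of its trough's floor, 8 mm above the bench; y along the trough, z up. Trough 28 x 204 mm, walls 10 mm above its floor, the side walls cut away over the middle 84 mm for fingers. The tall sample cutter's front is 75 mm behind the three blocks' centres: draw back towards the robot before travelling sideways.
- die_nest_floor (a point): The die block's place: fixed grey plastic block 66 x 94 mm (x, y), 16 mm high, with a rectangular nest, its floor 8 mm above the bench. The point is the centre of the nest's floor; the y axis runs along the nest's length, z up. The nest is 46 mm wide (x) and 74 mm long (y), its walls 8 mm above its floor; the side walls are cut away down to the floor over the middle 56 mm, so that fingers holding the die block across have room on both sides.
- weight_nest_floor (a point): The weights' place: fixed round grey plastic block, 92 mm in diameter, 16 mm high, with a round recess 77 mm in diameter and 6 mm deep, its floor 10 mm above the bench. The point is the centre of the recess's floor, z up. The rim is not cut away: fingers wider than the recess must hold the large weight more than 7 mm above its underside. The large weight seated here has its top 46 mm above the bench; the small one stands on that.
- pp_beaker: Bystander: clear plastic beaker with a handle, 80 x 103 mm, 100 mm high; origin under its centre. Loose, to be left alone.
- stopwatch: Bystander: black stopwatch, 70 x 58 x 18 mm, lying flat; origin under its centre. Loose, to be left alone.
- jar4: Bystander: sample jar with a white screw cap, 68 mm in diameter, 120 mm high; origin under its centre. Loose, to be left alone.

How it is judged:
By the outcome, as a careful person would: the job done as asked, in the order asked, and still so for the second after the job is handed in, with the robot touching nothing.
It also fails if it takes over 112 s, if anything falls off the work surface, if the arm or the gripper's body presses on something with over 40 N, if the wrist force passes 120 N, or if a joint passes its speed limit or range.

## Working session

There is one attempt and no reset: what is moved stays moved. The work goes in short steps, Python scripts to look and compute and a tool call to move; the robot and the scene stay as the last step left them, time stands still between calls to the robot, and variables do not carry over. Pictures are saved under pics/ and viewed, and the job is handed in when it is done.

Besides the shell and the picture viewer there is one more tool, called as name(argument=value, ...), one argument or row to a line, values as JSON. jog_arm: Moves the arm, as the interface text tells. Its arguments: {"type":"object","properties":{"commands":{"type":"array"},"squeeze":{"type":"number"}},"required":["commands"]}

```bash
mkdir -p pics; ls
python3 - <<'E'
from cell import *
import cv2,numpy as np
for n in ["top","side"]:
    cv2.imwrite(f"pics/{n}0.png",snapshot(n)[:,:,::-1]); m=camera_model(n); print(n,np.round(m["K"],1).tolist(),m["k1"],np.round(m["cam_to_world"],4).tolist())
print(get_obs())
E
```

```text
pics
top [[444.9, 0.0, 320.3], [0.0, 444.9, 199.9], [0.0, 0.0, 1.0]] -0.0725972386101477 [[-0.0262, -0.9966, 0.0776, 0.4295], [-0.9996, 0.0268, 0.0067, 0.064], [-0.0087, -0.0774, -0.997, 1.4186], [0.0, 0.0, 0.0, 1.0]]
side [[364.4, 0.0, 319.9], [0.0, 364.4, 204.0], [0.0, 0.0, 1.0]] -0.0517273637918448 [[-0.915, -0.3484, 0.2037, 0.2723], [-0.4035, 0.7981, -0.4475, 0.676], [-0.0067, -0.4916, -0.8708, 1.2583], [0.0, 0.0, 0.0, 1.0]]
{'clock': 0.1, 'joint_pos': array([ 1.07090716e+00,  2.45769941e-01,  1.55888196e+00,  1.46184894e-05,
        1.33870787e+00, -1.74111840e-01]), 'joint_vel': array([ 0.00101617, -0.00061565,  0.00057484, -0.00092947,  0.00155116,
        0.00080619]), 'joint_efforts': array([-4.38893285e-04, -4.30676115e+01, -3.27125967e+01, -2.07498024e-04,
        2.88730895e-03, -1.74102661e-05]), 'tool_pos': array([0.2077852 , 0.6153681 , 0.23027953]), 'orientation': array([ 1.62170909e-01,  9.86762289e-01, -8.31510296e-04, -2.98868282e-04]), 'ft_force': array([0.34569381, 0.18689035, 0.12214699]), 'wrist_torque': array([0.0035658 , 0.03145652, 0.01818222]), 'gripper_width': 1.0002691983674665}
```

View pics/top0.png

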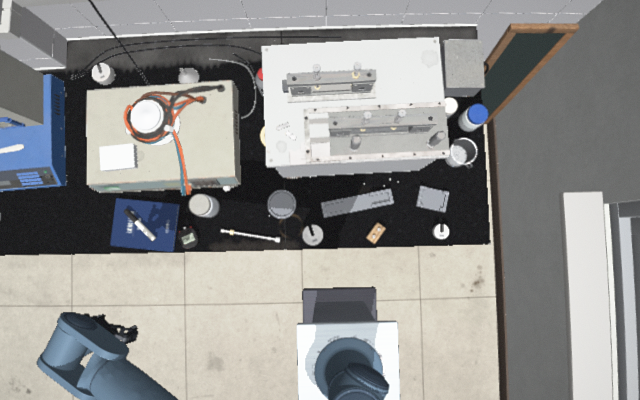

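View pics/side0.png

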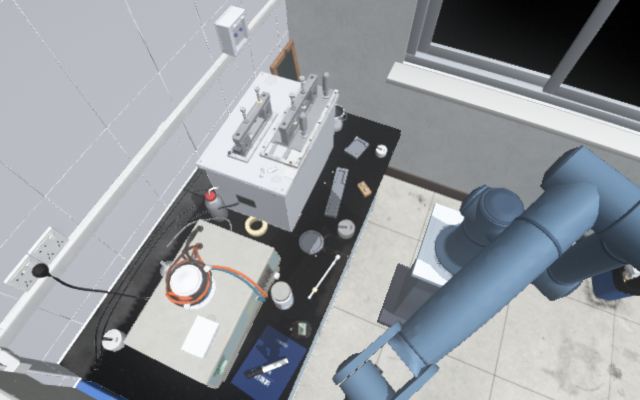

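The top view shows, left to right: jar (203,205), stopwatch (187,238), rod (250,236), round block (282,204), large weight (312,235), trough (358,202), die block (375,233), die nest (433,199) and small weight (441,232). I'll zoom in next to measure them.

Run:
```python
import cv2
i=cv2.imread("pics/top0.png")
cv2.imwrite("pics/z1.png",cv2.resize(i[180:255,180:340],None,fx=5,fy=5,interpolation=cv2.INTER_CUBIC))
cv2.imwrite("pics/z2.png",cv2.resize(i[180:255,310:470],None,fx=5,fy=5,interpolation=cv2.INTER_CUBIC))
i=cv2.imread("pics/side0.png")
cv2.imwrite("pics/z3.png",cv2.resize(i[125:285,280:400],None,fx=3.7,fy=3.7,interpolation=cv2.INTER_CUBIC))
```

```text
(no output)
```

View pics/z1.png

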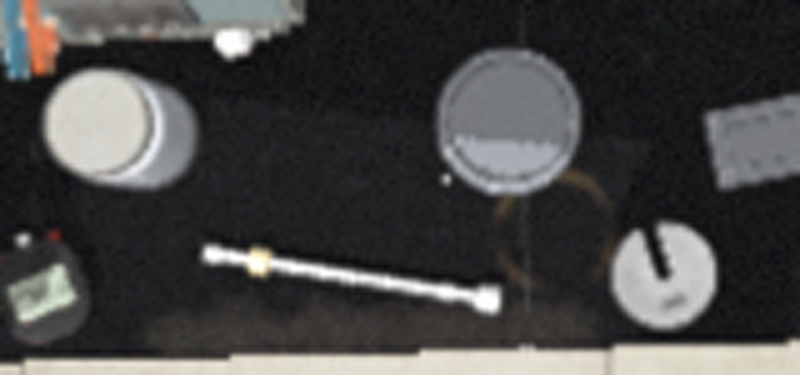

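View pics/z2.png

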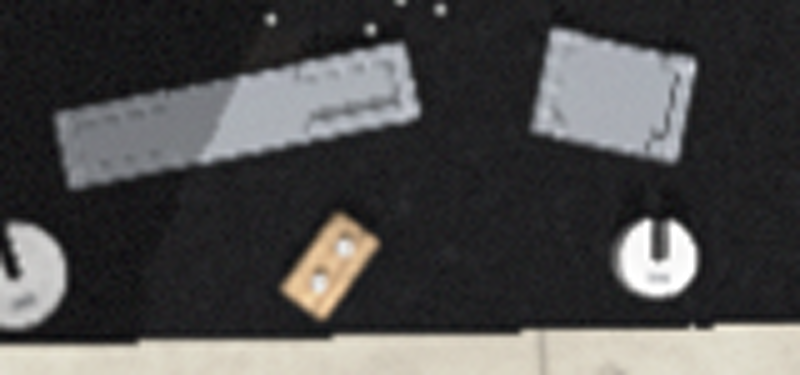

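View pics/z3.png

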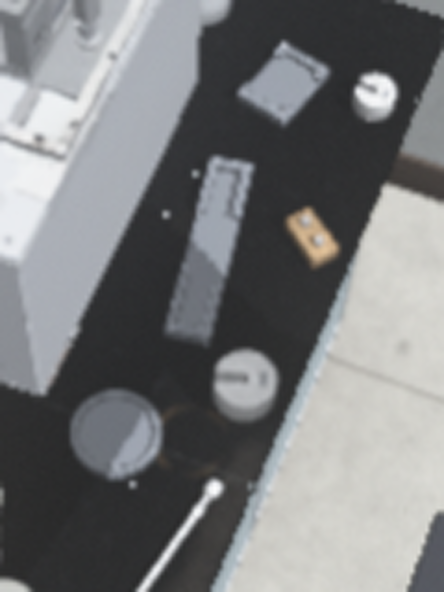

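```bash
cat > h.py <<'E'
from cell import *
import cv2,numpy as np
def plane(n,px,z):
    m=camera_model(n);K=np.array(m["K"]);T=np.array(m["cam_to_world"])
    u=cv2.undistortPoints(np.float64(px).reshape(-1,1,2),K,np.array([m["k1"],0,0,0]))[:,0]
    d=np.c_[u,np.ones(len(u))]@T[:3,:3].T
    c=T[:3,3]; return (c+d*((z-c[2])/d[:,2])[:,None])[:,:2]
def proj(n,P):
    m=camera_model(n);K=np.array(m["K"]);T=np.linalg.inv(np.array(m["cam_to_world"]))
    return cv2.projectPoints(np.float64(P).reshape(-1,1,3),cv2.Rodrigues(T[:3,:3])[0],T[:3,3],K,np.array([m["k1"],0,0,0]))[0][:,0]
F=8
def blob(n,img,roi,lo,hi=255,wood=False):
    x0,y0,x1,y1=roi
    c=cv2.resize(img[y0:y1,x0:x1],None,fx=F,fy=F,interpolation=cv2.INTER_CUBIC)
    g=cv2.cvtColor(c,cv2.COLOR_BGR2GRAY)
    m=((g>=lo)&(g<=hi)).astype(np.uint8)
    if wood: m&=(c[:,:,2].astype(int)-c[:,:,0]>45).astype(np.uint8)
    cs,_=cv2.findContours(m,cv2.RETR_EXTERNAL,cv2.CHAIN_APPROX_NONE)
    k=max(cs,key=cv2.contourArea)[:,0].astype(float)
    return (k+.5)/F-.5+[x0,y0]
def rect(P):
    r=cv2.minAreaRect((P*1e3).astype(np.float32)); b=cv2.boxPoints(r)/1e3
    e=[b[1]-b[0],b[2]-b[1]]; l=max(e,key=np.linalg.norm); l=l*np.sign(l[1])
    return np.array(r[0])/1e3,np.sort(r[1]),np.degrees(np.arctan2(-l[0],l[1]))  # yaw of y-axis
def circ(P):
    (c,r)=cv2.minEnclosingCircle((P*1e3).astype(np.float32)); 
    h=cv2.convexHull((P*1e3).astype(np.float32))[:,0]; e=cv2.fitEllipse(h)
    return np.round(np.array(c)/1e3,4),round(2*r,1),np.round(np.array(e[0])/1e3,4),np.round(e[1],1)
E
cat > m.py <<'E'
from h import *
def run(tag):
    t=cv2.imread(f"pics/top{tag}.png");s=cv2.imread(f"pics/side{tag}.png")
    print("rod top",rect(plane("top",blob("top",t,(216,222,286,246),110),.008)))
    print("die top",rect(plane("top",blob("top",t,(362,218,392,248),80,wood=True),.018)))
    for lo in(110,150): print("w1 top",lo,circ(plane("top",blob("top",t,(297,218,329,247),lo),.036)))
    for lo in(110,150,200): print("w0 top",circ(plane("top",blob("top",t,(427,216,455,244),lo),.028)))
    for lo in(60,80): print("nest round",circ(plane("top",blob("top",t,(263,186,300,223),lo),.016)))
    for lo in (60,80):
        print("trough",rect(plane("top",blob("top",t,(318,184,398,221),lo),.018)))
        print("dienest",rect(plane("top",blob("top",t,(412,182,454,216),lo),.016)))
    for lo in (120,): 
        print("side w0",circ(plane("side",blob("side",s,(373,140,392,155),lo),.028)))
run("0")
E
python3 m.py
```

```text
rod top (array([0.43353696, 0.29989014]), array([ 18.33329582, 193.86074829]), np.float32(-10.537372))
die top (array([ 0.43036646, -0.09774242]), array([33.36584854, 61.17088318]), np.float32(52.25151))
w1 top 110 (array([0.4302, 0.1007]), 66.1, array([0.4301, 0.1008]), array([65.1, 65.5]))
w1 top 150 (array([0.4302, 0.1005]), 63.7, array([0.4301, 0.1005]), array([62.5, 63. ]))
w0 top (array([ 0.4294, -0.301 ]), 53.2, array([ 0.4296, -0.3015]), array([50.4, 52.7]))
w0 top (array([ 0.4295, -0.3015]), 50.8, array([ 0.4296, -0.3019]), array([48.7, 50.2]))
w0 top (array([ 0.4296, -0.302 ]), 48.1, array([ 0.4297, -0.3022]), array([46.3, 47.6]))
nest round (array([0.5208, 0.1873]), 120.5, array([0.5193, 0.1902]), array([ 97.2, 121.8]))
nest round (array([0.5289, 0.197 ]), 95.0, array([0.5289, 0.1972]), array([91.6, 95.1]))
trough (array([ 0.52624695, -0.04274586]), array([ 54.52061081, 230.53440857]), np.float32(10.174425))
dienest (array([ 0.5330426 , -0.28191193]), array([72.54075623, 99.06666565]), np.float32(-13.827598))
trough (array([ 0.52649261, -0.04286156]), array([ 52.79710388, 228.84146118]), np.float32(10.12615))
dienest (array([ 0.53306421, -0.282005  ]), array([70.81330872, 97.57832336]), np.float32(-13.740888))
side w0 (array([ 0.4293, -0.3019]), 60.9, array([ 0.4289, -0.3032]), array([50.7, 58.5]))
```

```bash
cat > p.py <<'E'
import sys
from h import *
# usage: p.py grip_cm step_cm x y z heading   : prints rows from current pose to target (m, deg heading of jaw axis mod 180)
from scipy.spatial.transform import Rotation as R
def pose():
    o=get_obs(); r=R.from_quat(o["orientation"]).as_matrix()
    return o,np.array(o["tool_pos"]),r
if __name__=="__main__":
    g,st,x,y,z,h=map(float,sys.argv[1:7])
    o,p,r=pose(); print("at",np.round(p,4),"head",round(np.degrees(np.arctan2(r[1,1],r[0,1])),2),"z",np.round(r[:,2],3),"w",round(o["gripper_width"],3),"F",np.round(o["ft_force"],1),"t",o["clock"])
    t=np.array([x,y,z]); hd=np.degrees(np.arctan2(r[1,1],r[0,1]))
    tw=-((h-hd+90)%180-90)
    if len(sys.argv)>7: tw+=float(sys.argv[7])
    n=int(max(np.ceil(np.linalg.norm(t-p)*100/st),np.ceil(abs(tw)/9),1)); dh=tw/n; rows=[]
    for i in range(n):
        d=(t-p)/(n-i); l=np.round(r.T@d*100,2); a=round(dh,1)
        p=p+r@(l/100); r=r@R.from_euler("z",a,degrees=True).as_matrix()
        rows+=[*l.tolist(),a,g]
    print(n,"rows",[float(v) for v in rows])
E
python3 p.py 5 5 .4335 .30 .15 -10.5
python3 - <<'E'
from h import *
i=cv2.imread("pics/top0.png");i=cv2.resize(i[180:255,260:460],None,fx=4,fy=4,interpolation=cv2.INTER_CUBIC)
def ln(P,c):
    q=(proj("top",P)+.5-[260,180])*4-.5; cv2.polylines(i,[np.round(q).astype(np.int32)],True,c,1)
def bx(x,y,z,a,w,l):
    a=np.radians(a);ux=np.array([np.cos(a),np.sin(a)]);uy=np.array([-np.sin(a),np.cos(a)])
    return [[*(np.array([x,y])+ux*w/2*s+uy*l/2*t),z] for s,t in((1,1),(1,-1),(-1,-1),(-1,1))]
def ci(x,y,z,d): return [[x+d/2*np.cos(t),y+d/2*np.sin(t),z] for t in np.linspace(0,6.28,60)]
ln(bx(.527,-.043,.018,10.1,.048,.226),(0,0,255));ln(bx(.534,-.283,.016,-13.8,.066,.094),(0,0,255))
ln(ci(.5295,.197,.016,.092),(0,0,255));ln(ci(.4301,.1006,.036,.063),(0,0,255));ln(ci(.4297,-.3023,.028,.046),(0,0,255));ln(bx(.4304,-.0978,.018,52.2,.032,.06),(0,0,255))
cv2.imwrite("pics/ov.png",i)
E
```

```text
at [0.2078 0.6154 0.2303] head 71.33 z [-0.001 -0.002 -1.   ] w 1.0 F [0.3 0.2 0.1] t 0.1
10 rows [-3.15, -2.26, 0.81, 8.2, 5.0, -3.44, -1.79, 0.81, 8.2, 5.0, -3.66, -1.28, 0.8, 8.2, 5.0, -3.8, -0.75, 0.81, 8.2, 5.0, -3.87, -0.2, 0.8, 8.2, 5.0, -3.86, 0.36, 0.81, 8.2, 5.0, -3.77, 0.9, 0.8, 8.2, 5.0, -3.61, 1.43, 0.81, 8.2, 5.0, -3.36, 1.93, 0.8, 8.2, 5.0, -3.06, 2.4, 0.81, 8.2, 5.0]
```

View pics/ov.png

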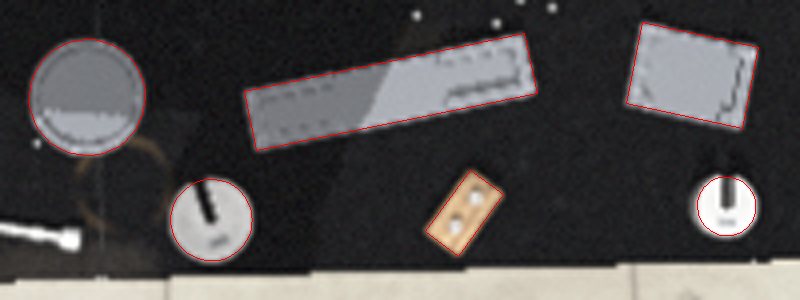

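The outlines line up with every piece and block to within about 1 mm. Next I move to above the rod.

jog_arm(
  commands=[-3.2, -2.3, 0.8, 8.2, 5, -3.4, -1.8, 0.8, 8.2, 5, -3.7, -1.3, 0.8, 8.2, 5, -3.8, -0.8, 0.8, 8.2, 5, -3.9, -0.2, 0.8, 8.2, 5, -3.9, 0.4, 0.8, 8.2, 5, -3.8, 0.9, 0.8, 8.2, 5, -3.6, 1.4, 0.8, 8.2, 5, -3.4, 1.9, 0.8, 8.2, 5, -3.1, 2.4, 0.8, 8.2, 5],
)

```text
clock: 1.35
tool_pos: [0.4301, 0.2831, 0.1446]
orientation: [0.783, 0.622, -0.003, 0.0]
ft_force: [1.0, 0.6, -0.0]
gripper_width: 0.585
```

```bash
python3 p.py 5 4 .4335 .30 .06 -10.5
```

```text
at [0.4301 0.2831 0.1446] head -13.09 z [-0.005 -0.005 -1.   ] w 0.585 F [ 1.   0.6 -0. ] t 1.35
3 rows [0.59, -0.01, 2.82, -0.9, 5.0, 0.59, 0.01, 2.81, -0.9, 5.0, 0.59, 0.01, 2.82, -0.9, 5.0]
```

jog_arm(
  commands=[0.6, 0, 2.8, -0.9, 4, 0.6, 0, 2.8, -0.9, 4, 0.6, 0, 2.8, -0.9, 4, 0, 0, 0, 0, 4, 0, 0, 0, 0, 4],
)

```text
clock: 1.98
tool_pos: [0.4349, 0.2975, 0.0579]
orientation: [0.77, 0.638, -0.004, 0.0]
ft_force: [-0.9, -0.5, 0.6]
gripper_width: 0.466
```

```bash
python3 p.py 4 2.5 .4335 .30 .003 -10.5;python3 - <<'E'
from h import *
i=snapshot("side")[:,:,::-1];cv2.imwrite("pics/s1.png",cv2.resize(i[200:330,270:400],None,fx=4.5,fy=4.5,interpolation=cv2.INTER_CUBIC))
E
```

```text
at [0.4349 0.2975 0.0579] head -10.72 z [-0.006 -0.005 -1.   ] w 0.466 F [-0.9 -0.5  0.6] t 1.975
3 rows [0.08, -0.05, 1.83, -0.1, 4.0, 0.09, -0.05, 1.83, -0.1, 4.0, 0.08, -0.06, 1.83, -0.1, 4.0]
```

View pics/s1.png

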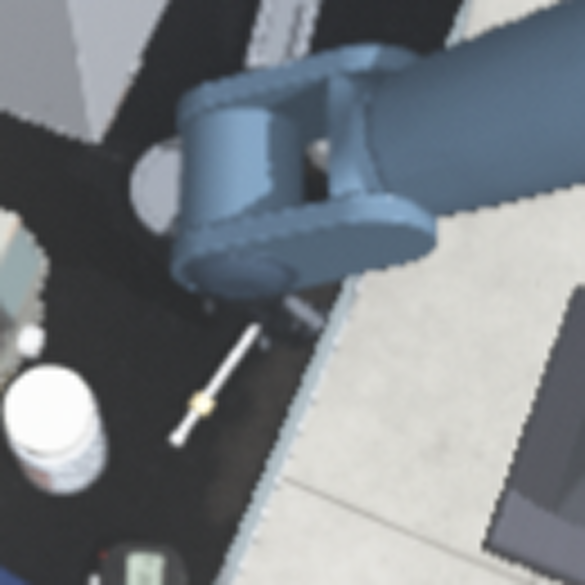

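The arm hides the gripper from the side camera, although both fingertips show on either side of the rod. I'll descend.

jog_arm(
  commands=[0.1, 0, 1.8, 0, 4, 0.1, 0, 1.8, 0, 4, 0, 0, 1.4, 0, 4, 0, 0, 0, 0, 4],
)

```text
clock: 2.52
tool_pos: [0.4355, 0.2994, 0.0057]
orientation: [0.77, 0.638, -0.003, 0.001]
ft_force: [-0.3, -0.6, -0.0]
gripper_width: 0.47
```

```bash
python3 p.py 4 2.5 .4335 .30 .003 -10.5
```

```text
at [0.4355 0.2994 0.0057] head -10.73 z [-0.004 -0.005 -1.   ] w 0.47 F [-0.3 -0.6 -0. ] t 2.525
1 rows [0.02, -0.2, 0.27, -0.2, 4.0]
```

jog_arm(
  commands=[0, -0.2, 0.2, 0, 4, 0, 0, 0, 0, 0.8, 0, 0, 0, 0, 0.8, 0, 0, 0, 0, 0.8, 0, 0, 0, 0, 0.8, 0, 0, 0, 0, 0.8, 0, 0, 0, 0, 0.8],
  squeeze=40,
)

```text
clock: 3.4
tool_pos: [0.4339, 0.3001, 0.0044]
orientation: [0.77, 0.638, -0.002, 0.001]
ft_force: [-0.1, -0.4, -1.4]
gripper_width: 0.127
```

```bash
python3 p.py 0.8 3 .4335 .30 .15 -10.5
```

```text
at [0.4339 0.3001 0.0044] head -10.73 z [-0.002 -0.004 -1.   ] w 0.127 F [-0.1 -0.4 -1.4] t 3.4
5 rows [-0.02, -0.01, -2.91, -0.0, 0.8, -0.01, -0.01, -2.91, -0.0, 0.8, -0.02, -0.02, -2.91, -0.0, 0.8, -0.01, -0.01, -2.92, -0.0, 0.8, -0.02, -0.02, -2.91, -0.0, 0.8]
```

jog_arm(
  commands=[0, 0, -1, 0, 0.8, 0, 0, -3, 0, 0.8, 0, 0, -3, 0, 0.8, 0, 0, -3, 0, 0.8, 0, 0, -2.5, 0, 0.8, 0, 0, 0, 0, 0.8],
)

```text
clock: 4.15
tool_pos: [0.4344, 0.3007, 0.136]
orientation: [0.77, 0.638, -0.001, 0.001]
ft_force: [-0.6, 0.3, -2.0]
gripper_width: 0.125
```

```bash
python3 p.py 0.8 4 .45 -.03 .12 10.1;python3 - <<'E'
from h import *
i=snapshot("top")[:,:,::-1];cv2.imwrite("pics/t1.png",cv2.resize(i[150:290,180:380],None,fx=4,fy=4,interpolation=cv2.INTER_CUBIC))
E
```

```text
at [0.4344 0.3007 0.136 ] head -10.73 z [-0.001 -0.003 -1.   ] w 0.125 F [-0.6  0.3 -2. ] t 4.15
9 rows [-3.58, 0.85, 0.19, -2.3, 0.8, -3.61, 0.71, 0.19, -2.3, 0.8, -3.63, 0.56, 0.19, -2.3, 0.8, -3.65, 0.42, 0.19, -2.3, 0.8, -3.67, 0.27, 0.19, -2.3, 0.8, -3.68, 0.13, 0.19, -2.3, 0.8, -3.68, -0.02, 0.19, -2.3, 0.8, -3.67, -0.17, 0.19, -2.3, 0.8, -3.66, -0.32, 0.19, -2.3, 0.8]
```

View pics/t1.png

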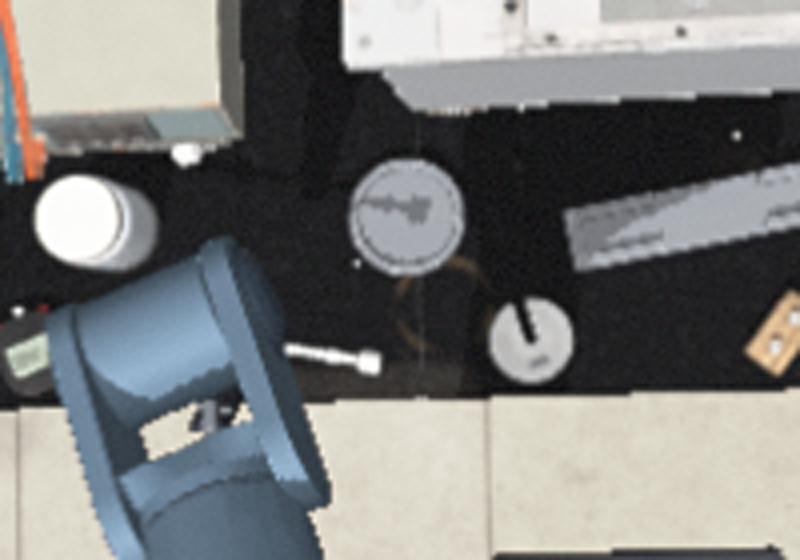

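The rod is lifted and hangs level, with its right end at about (272,240). Moving towards the trough.

jog_arm(
  commands=[-3.6, 0.8, 0.2, -2.3, 0.8, -3.6, 0.7, 0.2, -2.3, 0.8, -3.6, 0.6, 0.2, -2.3, 0.8, -3.6, 0.4, 0.2, -2.3, 0.8, -3.7, 0.3, 0.2, -2.3, 0.8, -3.7, 0.1, 0.2, -2.3, 0.8, -3.7, 0, 0.2, -2.3, 0.8, -3.7, -0.2, 0.2, -2.3, 0.8, -3, -0.3, 0, -2.3, 0.8, 0, 0, 0, 0, 0.8],
)

```text
clock: 5.45
tool_pos: [0.4398, -0.0333, 0.105]
orientation: [0.638, 0.77, -0.01, -0.01]
ft_force: [-0.4, 0.5, -1.5]
gripper_width: 0.127
```

```bash
python3 p.py 0.8 3 .527 -.043 .06 10.1;python3 - <<'E'
from h import *
i=snapshot("side")[:,:,::-1];cv2.imwrite("pics/s2.png",cv2.resize(i[120:300,250:400],None,fx=3.3,fy=3.3,interpolation=cv2.INTER_CUBIC))
i=snapshot("top")[:,:,::-1];cv2.imwrite("pics/t2.png",cv2.resize(i[150:290,280:480],None,fx=4,fy=4,interpolation=cv2.INTER_CUBIC))
E
```

```text
at [ 0.4398 -0.0333  0.105 ] head 10.73 z [-0.028 -0.003 -1.   ] w 0.127 F [-0.4  0.5 -1.5] t 5.45
4 rows [-0.65, 2.13, 1.07, 0.2, 0.8, -0.64, 2.13, 1.06, 0.2, 0.8, -0.63, 2.13, 1.07, 0.2, 0.8, -0.62, 2.14, 1.06, 0.2, 0.8]
```

View pics/s2.png

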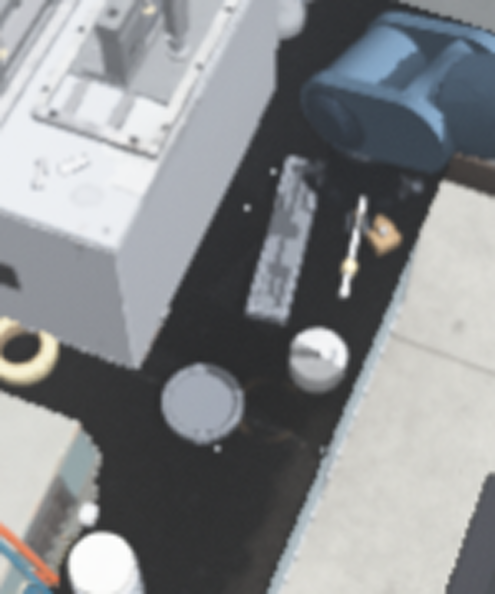

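View pics/t2.png

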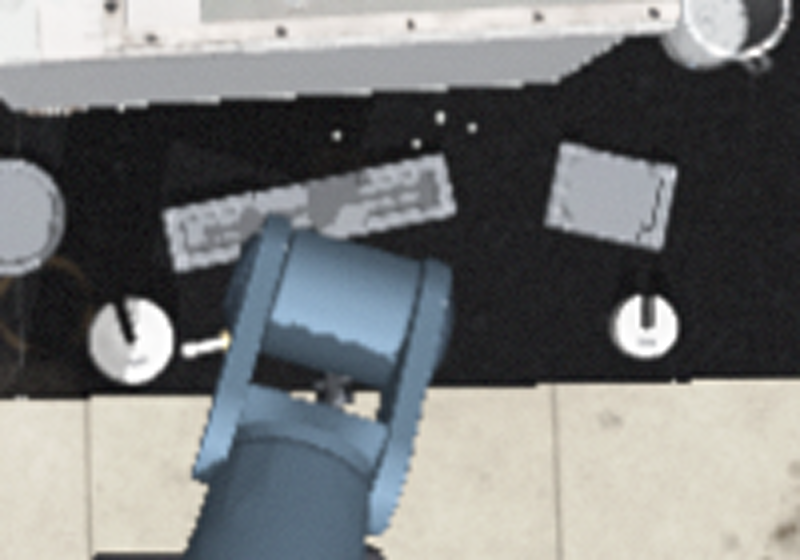

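The rod sits parallel to the trough in both views. The tool has picked up a 1.6° tilt, so I'll use gentler moves from here.

jog_arm(
  commands=[-0.6, 2.1, 1, 0.2, 0.8, -0.6, 2.1, 1, 0.2, 0.8, -0.6, 2.1, 1, 0.2, 0.8, -0.6, 2.1, 1, 0.2, 0.8, 0, 0, 0, 0, 0.8, 0, 0, 0, 0, 0.8],
)

```text
clock: 6.3
tool_pos: [0.5245, -0.0325, 0.058]
orientation: [0.64, 0.768, -0.011, -0.013]
ft_force: [0.1, 0.1, -0.3]
gripper_width: 0.129
```

```bash
python3 p.py 0.8 3 .527 -.043 .0125 10.1;python3 - <<'E'
from h import *
i=snapshot("side")[:,:,::-1];cv2.imwrite("pics/s3.png",cv2.resize(i[140:240,300:400],None,fx=5.5,fy=5.5,interpolation=cv2.INTER_CUBIC))
E
```

```text
at [ 0.5245 -0.0325  0.058 ] head 10.45 z [-0.034  0.    -0.999] w 0.129 F [ 0.1  0.1 -0.3] t 6.3
2 rows [-0.55, 0.11, 2.27, 0.2, 0.8, -0.55, 0.11, 2.27, 0.2, 0.8]
```

View pics/s3.png

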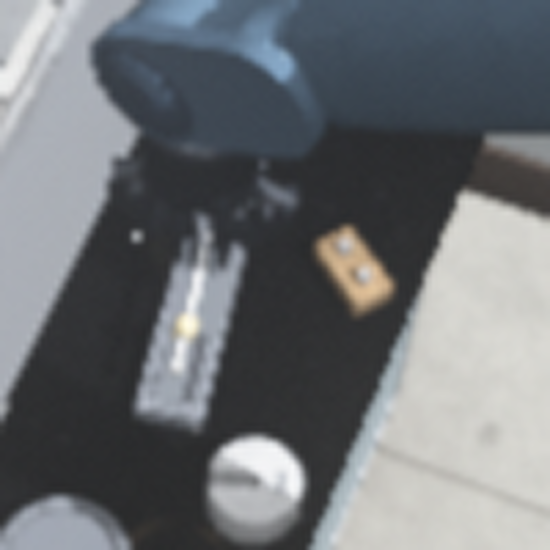

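jog_arm(
  commands=[-0.6, 0.1, 0.8, 0.2, 0.8, -0.5, 0.1, 0.8, 0.2, 0.8, 0, 0.1, 0.8, 0, 0.8, 0, 0, 0, 0, 0.8],
)

```text
clock: 6.85
tool_pos: [0.5276, -0.0435, 0.0327]
orientation: [0.643, 0.766, -0.011, -0.013]
ft_force: [0.0, -0.1, -0.7]
gripper_width: 0.123
```

```bash
python3 p.py 0.8 1 .527 -.043 .0125 10.1
```

```text
at [ 0.5276 -0.0435  0.0327] head 9.98 z [-0.034  0.    -0.999] w 0.123 F [ 0.  -0.1 -0.7] t 6.85
3 rows [0.02, 0.0, 0.67, -0.0, 0.8, 0.02, 0.01, 0.67, -0.0, 0.8, 0.01, 0.0, 0.68, -0.0, 0.8]
```

jog_arm(
  commands=[0, 0, 0.7, 0, 0.8, 0, 0, 0.7, 0, 0.8, 0, 0, 0.5, 0, 0.8, 0, 0, 0, 0, 0.8],
)

```text
clock: 7.35
tool_pos: [0.5274, -0.0435, 0.0127]
orientation: [0.643, 0.766, -0.011, -0.013]
ft_force: [-0.2, 0.8, 0.1]
gripper_width: 0.123
```

```bash
python3 p.py 0.8 1 .527 -.043 .0122 10.1
```

```text
at [ 0.5274 -0.0435  0.0127] head 9.99 z [-0.033 -0.    -0.999] w 0.123 F [-0.2  0.8  0.1] t 7.35
1 rows [0.06, -0.03, 0.05, -0.1, 0.8]
```

jog_arm(
  commands=[0, 0, 0.1, 0, 0.8, 0, 0, 0, 0, 1.8, 0, 0, 0, 0, 2.8, 0, 0, 0, 0, 2.8, 0, 0, -1, 0, 2.8, 0, 0, -2.5, 0, 2.8, 0, 0, -3, 0, 2.8, 0, 0, -3, 0, 2.8, 0, 0, 0, 0, 2.8],
)

```text
clock: 8.48
tool_pos: [0.5318, -0.0438, 0.113]
orientation: [0.643, 0.766, -0.01, -0.011]
ft_force: [0.3, 0.4, 0.3]
gripper_width: 0.326
```

```bash
python3 p.py 5 4 .4304 -.0978 .12 52.2
```

```text
at [ 0.5318 -0.0438  0.113 ] head 9.99 z [-0.031 -0.001 -1.   ] w 0.326 F [0.3 0.4 0.3] t 8.475
5 rows [-0.71, -2.19, -0.08, -8.4, 5.0, -0.38, -2.27, -0.08, -8.4, 5.0, -0.05, -2.3, -0.07, -8.4, 5.0, 0.28, -2.28, -0.08, -8.4, 5.0, 0.62, -2.21, -0.07, -8.4, 5.0]
```

jog_arm(
  commands=[0, -2.2, 0, 0, 5, -0.4, -2.2, 0, -7, 5, -0.4, -2.2, 0, -7, 5, 0, -2.3, 0, -7, 5, 0.3, -2.2, 0, -7, 5, 0.5, -1.2, 0, -7, 5, 0, 0, 0, -7, 5, 0, 0, 0, 0, 5],
)

```text
clock: 9.48
tool_pos: [0.407, -0.087, 0.11]
orientation: [0.315, 0.949, -0.005, -0.02]
ft_force: [0.2, -0.4, -0.1]
gripper_width: 0.586
```

```bash
python3 p.py 5 3 .4304 -.0978 .06 52.2;python3 - <<'E'
from h import *
i=snapshot("side")[:,:,::-1];cv2.imwrite("pics/s4.png",cv2.resize(i[140:240,300:400],None,fx=5.5,fy=5.5,interpolation=cv2.INTER_CUBIC))
i=snapshot("top")[:,:,::-1];cv2.imwrite("pics/t4.png",cv2.resize(i[170:260,300:460],None,fx=5,fy=5,interpolation=cv2.INTER_CUBIC))
E
```

```text
at [ 0.407 -0.087  0.11 ] head 53.32 z [-0.041  0.004 -0.999] w 0.586 F [ 0.2 -0.4 -0.1] t 9.475
2 rows [-1.35, 0.32, 2.45, 0.6, 5.0, -1.34, 0.33, 2.45, 0.6, 5.0]
```

View pics/s4.png

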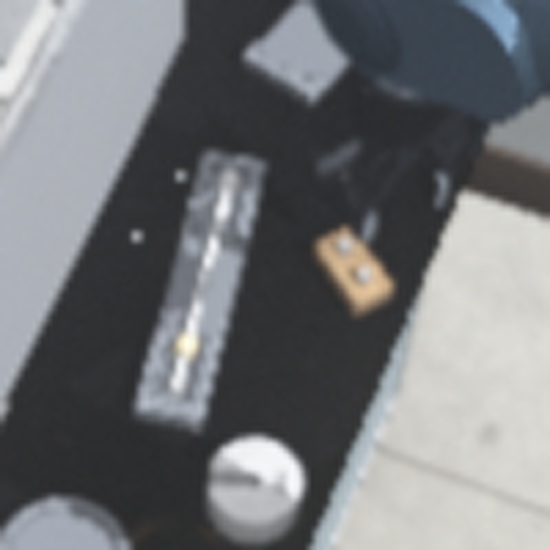

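View pics/t4.png

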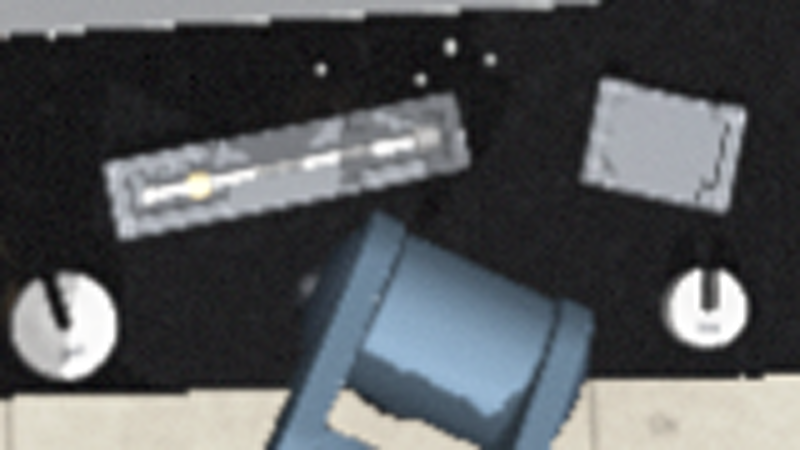

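The rod lies centred in the trough in both views. Next is the die block.

jog_arm(
  commands=[-1, 0.3, 1.6, 0.6, 5, -1, 0.3, 1.6, 0.6, 5, -0.8, 0.2, 1.6, 0, 5, 0, 0, 0, 0, 5],
)

```text
clock: 10.07
tool_pos: [0.4336, -0.0973, 0.0594]
orientation: [0.327, 0.945, -0.005, -0.02]
ft_force: [-0.5, -0.3, -0.6]
gripper_width: 0.585
```

```bash
python3 p.py 5 1.5 .4304 -.0978 .004 52.2
```

```text
at [ 0.4336 -0.0973  0.0594] head 51.78 z [-0.041  0.003 -0.999] w 0.585 F [-0.5 -0.3 -0.6] t 10.075
4 rows [0.01, -0.03, 1.39, -0.1, 5.0, 0.01, -0.03, 1.39, -0.1, 5.0, 0.01, -0.03, 1.38, -0.1, 5.0, 0.01, -0.02, 1.39, -0.1, 5.0]
```

jog_arm(
  commands=[0, 0, 1.4, 0, 5, 0, 0, 1.4, 0, 5, 0, 0, 1.4, 0, 5, 0, 0, 1, 0, 5, 0, 0, 0, 0, 5],
)

```text
clock: 10.7
tool_pos: [0.431, -0.0968, 0.0044]
orientation: [0.328, 0.944, -0.005, -0.02]
ft_force: [0.2, 0.0, -0.0]
gripper_width: 0.585
```

```bash
python3 p.py 5 1.5 .4304 -.0978 .004 52.2;python3 - <<'E'
from h import *
i=snapshot("side")[:,:,::-1];cv2.imwrite("pics/s5.png",cv2.resize(i[140:240,300:400],None,fx=5.5,fy=5.5,interpolation=cv2.INTER_CUBIC))
E
```

```text
at [ 0.431  -0.0968  0.0044] head 51.73 z [-0.041  0.003 -0.999] w 0.585 F [ 0.2  0.  -0. ] t 10.7
1 rows [-0.02, -0.11, 0.04, -0.5, 5.0]
```

View pics/s5.png

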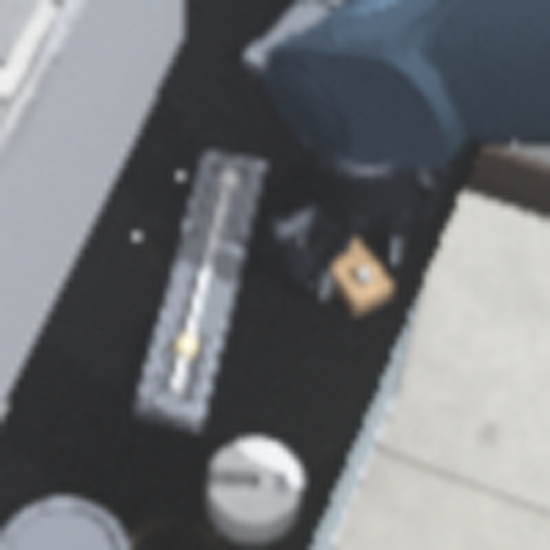

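The fingers straddle the block, so I'll close and lift.

jog_arm(
  commands=[0, -0.1, 0, 0, 4, 0, 0, 0, 0, 2.6, 0, 0, 0, 0, 2.6, 0, 0, 0, 0, 2.6, 0, 0, 0, 0, 2.6, 0, 0, 0, 0, 2.6],
  squeeze=30,
)

```text
clock: 11.5
tool_pos: [0.4317, -0.0983, 0.0061]
orientation: [0.328, 0.945, -0.005, -0.018]
ft_force: [-0.5, 0.3, -0.5]
gripper_width: 0.369
```

jog_arm(
  commands=[0, 0, -1, 0, 2.6, 0, 0, -2, 0, 2.6, 0, 0, -2, 0, 2.6, 0, 0, -2, 0, 2.6, 0, 0, -1, 0, 2.6, 0, 0, 0, 0, 2.6],
)

```text
clock: 12.25
tool_pos: [0.4351, -0.0985, 0.0908]
orientation: [0.328, 0.945, -0.005, -0.017]
ft_force: [0.3, -0.7, -1.3]
gripper_width: 0.361
```

```bash
python3 p.py 2.6 3 .45 -.26 .10 -13.8;python3 - <<'E'
from h import *
i=snapshot("side")[:,:,::-1];cv2.imwrite("pics/s6.png",cv2.resize(i[140:240,300:400],None,fx=5.5,fy=5.5,interpolation=cv2.INTER_CUBIC))
E
```

```text
at [ 0.4351 -0.0985  0.0908] head 51.73 z [-0.036  0.001 -0.999] w 0.361 F [ 0.3 -0.7 -1.3] t 12.25
8 rows [-1.39, -1.47, -0.12, 8.2, 2.6, -1.59, -1.26, -0.13, 8.2, 2.6, -1.75, -1.02, -0.12, 8.2, 2.6, -1.88, -0.76, -0.13, 8.2, 2.6, -1.97, -0.48, -0.12, 8.2, 2.6, -2.02, -0.19, -0.13, 8.2, 2.6, -2.03, 0.09, -0.12, 8.2, 2.6, -1.99, 0.38, -0.13, 8.2, 2.6]
```

View pics/s6.png

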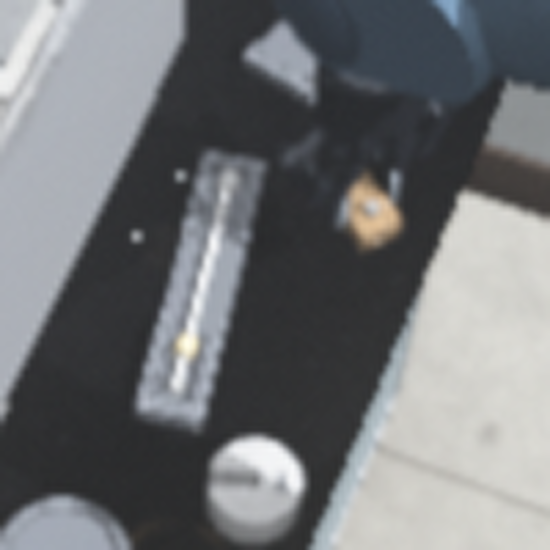

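The block is lifted and held. Moving in front of the nest.

jog_arm(
  commands=[-1.4, -1.5, -0.1, 8.2, 2.6, -1.6, -1.3, -0.1, 8.2, 2.6, -1.8, -1, -0.1, 8.2, 2.6, -1.9, -0.8, -0.1, 8.2, 2.6, -2, -0.5, -0.1, 8.2, 2.6, -2, -0.2, -0.1, 8.2, 2.6, -2, 0.1, -0.1, 8.2, 2.6, -1.5, 0.4, -0.1, 6, 2.6, 0, 0, 0, 0, 2.6],
)

```text
clock: 13.42
tool_pos: [0.4419, -0.257, 0.0869]
orientation: [0.786, 0.617, -0.016, -0.021]
ft_force: [-0.7, 1.0, -1.1]
gripper_width: 0.366
```

```bash
python3 p.py 2.6 2 .534 -.283 .06 -13.8
```

```text
at [ 0.4419 -0.257   0.0869] head -13.72 z [-0.052  0.013 -0.999] w 0.366 F [-0.7  1.  -1.1] t 13.425
5 rows [-0.07, 1.94, 0.43, 0.0, 2.6, -0.07, 1.94, 0.43, 0.0, 2.6, -0.07, 1.94, 0.44, 0.0, 2.6, -0.06, 1.94, 0.43, 0.0, 2.6, -0.07, 1.93, 0.44, 0.0, 2.6]
```

jog_arm(
  commands=[-0.1, 1.9, 0.4, 0, 2.6, -0.1, 1.9, 0.4, 0, 2.6, -0.1, 1.9, 0.4, 0, 2.6, -0.1, 1.9, 0.4, 0, 2.6, -0.1, 1.6, 0.4, 0, 2.6, 0, 0, 0, 0, 2.6],
)

```text
clock: 14.18
tool_pos: [0.5278, -0.2769, 0.0552]
orientation: [0.782, 0.623, -0.017, -0.028]
ft_force: [-0.6, 1.6, -1.6]
gripper_width: 0.365
```

```bash
python3 p.py 2.6 1 .534 -.283 .032 -13.8;python3 - <<'E'
from h import *
i=snapshot("side")[:,:,::-1];cv2.imwrite("pics/s7.png",cv2.resize(i[120:220,300:400],None,fx=5.5,fy=5.5,interpolation=cv2.INTER_CUBIC))
E
```

```text
at [ 0.5278 -0.2769  0.0552] head -12.93 z [-0.061  0.022 -0.998] w 0.365 F [-0.6  1.6 -1.6] t 14.175
3 rows [-0.16, 0.29, 0.76, 0.3, 2.6, -0.15, 0.3, 0.75, 0.3, 2.6, -0.16, 0.3, 0.76, 0.3, 2.6]
```

View pics/s7.png

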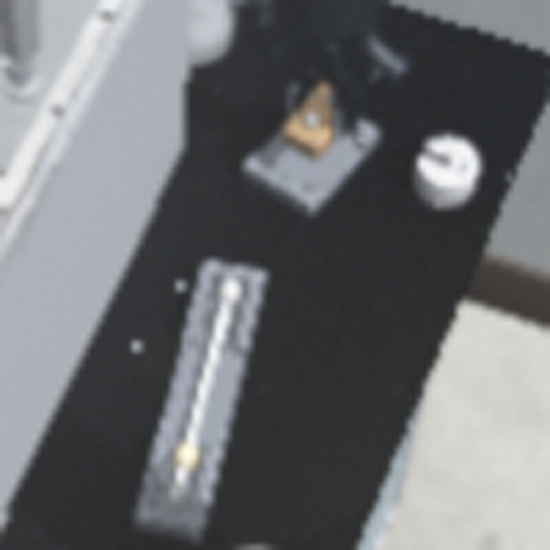

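jog_arm(
  commands=[-0.2, 0.3, 0.7, 0.4, 2.6, -0.1, 0.3, 0.7, 0.4, 2.6, -0.1, 0.3, 0.7, 0.2, 2.6, 0, 0, 0, 0, 2.6],
)

```text
clock: 14.72
tool_pos: [0.5324, -0.2814, 0.0317]
orientation: [0.787, 0.615, -0.018, -0.029]
ft_force: [0.5, 0.4, -0.6]
gripper_width: 0.363
```

```bash
python3 p.py 2.6 1 .534 -.283 .0155 -13.8
```

```text
at [ 0.5324 -0.2814  0.0317] head -13.97 z [-0.063  0.023 -0.998] w 0.363 F [ 0.5  0.4 -0.6] t 14.725
2 rows [-0.06, 0.15, 0.8, -0.1, 2.6, -0.07, 0.15, 0.8, -0.1, 2.6]
```

jog_arm(
  commands=[-0.1, 0.2, 0.7, 0, 2.6, -0.1, 0.1, 0.6, 0, 2.6, 0, 0, 0.2, 0, 2.6, 0, 0, 0, 0, 2.6],
)

```text
clock: 15.22
tool_pos: [0.534, -0.284, 0.0155]
orientation: [0.787, 0.615, -0.018, -0.029]
ft_force: [-0.3, -0.2, -0.8]
gripper_width: 0.365
```

```bash
python3 p.py 2.6 1 .534 -.283 .0145 -13.8
```

```text
at [ 0.534  -0.284   0.0155] head -13.97 z [-0.063  0.023 -0.998] w 0.365 F [-0.3 -0.2 -0.8] t 15.225
1 rows [0.1, -0.02, 0.1, -0.2, 2.6]
```

jog_arm(
  commands=[0.1, 0, 0.1, 0, 2.6, 0, 0, 0.1, 0, 2.6, 0, 0, 0, 0, 2.6],
)

```text
clock: 15.6
tool_pos: [0.5345, -0.2834, 0.0148]
orientation: [0.787, 0.616, -0.018, -0.028]
ft_force: [-2.0, 0.8, 0.7]
gripper_width: 0.364
```

Light contact with the floor shows in the force. Releasing slowly.

jog_arm(
  commands=[0, 0, 0, 0, 3.4, 0, 0, 0, 0, 4.2, 0, 0, 0, 0, 4.4, 0, 0, 0, 0, 4.4, 0, 0, -1, 0, 4.4, 0, 0, -2, 0, 4.4, 0, 0, -3, 0, 4.4, 0, 0, -3, 0, 4.4, 0, 0, 0, 0, 4.4],
)

```text
clock: 16.73
tool_pos: [0.542, -0.2864, 0.1125]
orientation: [0.788, 0.616, -0.017, -0.025]
ft_force: [0.1, -0.6, 0.4]
gripper_width: 0.518
```

```bash
python3 p.py 8.5 3 .43 -.26 .12 30;python3 - <<'E'
from h import *
i=snapshot("side")[:,:,::-1];cv2.imwrite("pics/s8.png",cv2.resize(i[120:220,300:400],None,fx=5.5,fy=5.5,interpolation=cv2.INTER_CUBIC))
E
```

```text
at [ 0.542  -0.2864  0.1125] head -13.97 z [-0.058  0.019 -0.998] w 0.518 F [ 0.1 -0.6  0.4] t 16.725
5 rows [-0.03, -2.31, -0.01, -8.8, 8.5, 0.32, -2.28, -0.01, -8.8, 8.5, 0.67, -2.21, -0.01, -8.8, 8.5, 1.0, -2.08, -0.01, -8.8, 8.5, 1.31, -1.9, -0.01, -8.8, 8.5]
```

View pics/s8.png

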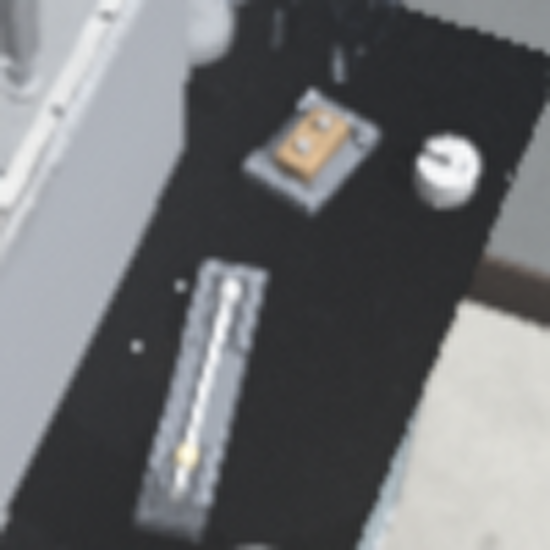

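The die block stands squarely in its nest. I'll draw back, then go to the large weight.

jog_arm(
  commands=[0, -2.3, 0, 0, 6, 0, -2.3, 0, 0, 8, 0, -2.3, 0, 0, 8.5, 0, -2.3, 0, 0, 8.5, 0, -1.5, 0, 0, 8.5, 0, 0, 0, 0, 8.5],
)

```text
clock: 17.52
tool_pos: [0.4306, -0.2558, 0.112]
orientation: [0.787, 0.615, -0.018, -0.033]
ft_force: [0.3, 0.3, 1.1]
gripper_width: 0.994
```

```bash
python3 p.py 8.5 4 .435 .10 .12 55
```

```text
at [ 0.4306 -0.2558  0.112 ] head -13.94 z [-0.069  0.029 -0.997] w 0.994 F [0.3 0.3 1.1] t 17.525
9 rows [3.85, -0.91, 0.02, -7.7, 8.5, 3.94, -0.39, 0.02, -7.7, 8.5, 3.95, 0.15, 0.02, -7.7, 8.5, 3.9, 0.67, 0.02, -7.7, 8.5, 3.77, 1.19, 0.02, -7.7, 8.5, 3.58, 1.68, 0.02, -7.7, 8.5, 3.32, 2.15, 0.02, -7.7, 8.5, 3.0, 2.57, 0.03, -7.7, 8.5, 2.63, 2.95, 0.02, -7.7, 8.5]
```

jog_arm(
  commands=[3.8, -0.9, 0, 0, 8.5, 3.8, -0.9, 0, 0, 8.5, 3.8, -0.9, 0, 0, 8.5, 3.8, -0.9, 0, 0, 8.5, 0, 0, 0, 0, 8.5],
)

```text
clock: 18.15
tool_pos: [0.4339, -0.0956, 0.1146]
orientation: [0.788, 0.615, -0.018, -0.034]
ft_force: [-1.2, -1.0, 0.7]
gripper_width: 0.996
```

```bash
python3 p.py 8.5 4 .435 .10 .12 100
```

```text
at [ 0.4339 -0.0956  0.1146] head -14.04 z [-0.07   0.03  -0.997] w 0.996 F [-1.2 -1.   0.7] t 18.15
8 rows [2.38, -0.58, 0.01, 8.2, 8.5, 2.27, -0.92, 0.01, 8.2, 8.5, 2.11, -1.23, 0.01, 8.2, 8.5, 1.92, -1.52, 0.0, 8.2, 8.5, 1.68, -1.78, 0.01, 8.2, 8.5, 1.41, -2.0, 0.0, 8.2, 8.5, 1.11, -2.17, 0.01, 8.2, 8.5, 0.79, -2.31, 0.0, 8.2, 8.5]
```

jog_arm(
  commands=[3.8, -0.9, 0, 0, 8.5, 3.8, -0.9, 0, 0, 8.5, 3.8, -0.9, 0, 0, 8.5, 3.8, -0.9, 0, 0, 8.5, 3, -0.9, 0, 0, 8.5, 0, 0, 0, 0, 8.5],
)

```text
clock: 18.9
tool_pos: [0.4391, 0.0932, 0.12]
orientation: [0.789, 0.613, -0.018, -0.032]
ft_force: [0.4, 0.2, 0.7]
gripper_width: 0.997
```

jog_arm(
  commands=[0, 0, 0, 8, 8.5, 0, 0, 0, 8, 8.5, 0, 0, 0, 8, 8.5, 0, 0, 0, 8, 8.5, 0, 0, 0, 8, 8.5, 0, 0, 0, 8, 8.5, 0, 0, 0, 8, 8.5, 0, 0, 0, 8, 8.5, 0, 0, 0, 0, 8.5],
)

```text
clock: 20.02
tool_pos: [0.4443, 0.081, 0.1185]
orientation: [0.996, 0.078, -0.033, -0.015]
ft_force: [0.7, -0.7, 0.2]
gripper_width: 0.996
```

```bash
python3 p.py 8.5 3 .4301 .1006 .06 95
```

```text
at [0.4443 0.081  0.1185] head -81.12 z [-0.069  0.025 -0.997] w 0.996 F [ 0.7 -0.7  0.2] t 20.025
3 rows [-0.24, -0.65, 1.99, 1.3, 8.5, -0.25, -0.64, 1.99, 1.3, 8.5, -0.27, -0.64, 2.0, 1.3, 8.5]
```

jog_arm(
  commands=[0, 0, 0, 7, 8.5, 0, 0, 0, 7, 8.5, 0, 0, 0, 7, 8.5, 0, 0, 0, 6, 8.5, 0, 0, 0, 0, 8.5],
)

```text
clock: 20.65
tool_pos: [0.4459, 0.0767, 0.1179]
orientation: [0.986, -0.16, -0.036, -0.006]
ft_force: [0.7, 0.1, 0.1]
gripper_width: 0.994
```

```bash
python3 p.py 8.5 1.5 .4301 .1006 .075 70
```

```text
at [0.4459 0.0767 0.1179] head -108.43 z [-0.069  0.024 -0.997] w 0.994 F [0.7 0.1 0.1] t 20.65
4 rows [-0.48, -0.44, 1.11, 0.4, 8.5, -0.49, -0.44, 1.11, 0.4, 8.5, -0.49, -0.44, 1.12, 0.4, 8.5, -0.49, -0.43, 1.11, 0.4, 8.5]
```

jog_arm(
  commands=[-0.5, -0.4, 1.1, 0.4, 8.5, -0.5, -0.4, 1.1, 0.4, 8.5, -0.5, -0.5, 1.1, 0.4, 8.5, -0.5, -0.4, 1.1, 0.4, 8.5, 0, 0, 0, 0, 8.5, 0, 0, 0, 0, 8.5],
)

```text
clock: 21.4
tool_pos: [0.4273, 0.1018, 0.0714]
orientation: [0.984, -0.172, -0.038, -0.006]
ft_force: [0.2, 0.5, -0.2]
gripper_width: 0.995
```

```bash
python3 p.py 8.5 1.5 .4290 .1010 .045 70
```

```text
at [0.4273 0.1018 0.0714] head -109.81 z [-0.072  0.024 -0.997] w 0.995 F [ 0.2  0.5 -0.2] t 21.4
2 rows [0.19, 0.0, 1.31, 0.1, 8.5, 0.2, 0.01, 1.31, 0.1, 8.5]
```

jog_arm(
  commands=[0.2, 0, 1.3, 0, 8.5, 0.2, 0, 1.3, 0, 8.5, 0.1, 0, 1.3, 0, 8.5, 0, 0, 0, 0, 8.5],
)

```text
clock: 21.9
tool_pos: [0.4298, 0.1005, 0.0295]
orientation: [0.984, -0.172, -0.037, -0.006]
ft_force: [0.7, 0.2, -0.5]
gripper_width: 0.996
```

```bash
python3 p.py 8.5 1.5 .4288 .1011 .003 70;python3 - <<'E'
from h import *
i=snapshot("side")[:,:,::-1];cv2.imwrite("pics/s9.png",cv2.resize(i[170:270,280:400],None,fx=5.5,fy=5.5,interpolation=cv2.INTER_CUBIC))
E
```

```text
at [0.4298 0.1005 0.0295] head -109.84 z [-0.071  0.024 -0.997] w 0.996 F [ 0.7  0.2 -0.5] t 21.9
2 rows [0.04, -0.01, 1.33, 0.1, 8.5, 0.05, -0.02, 1.32, 0.1, 8.5]
```

View pics/s9.png

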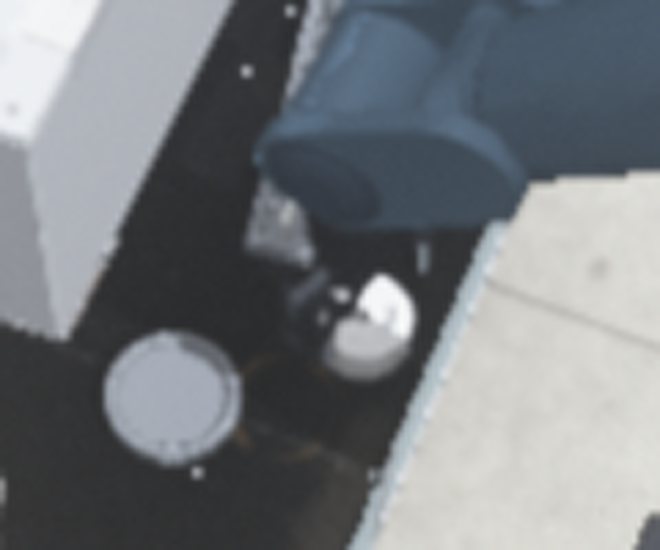

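The finger sits at the left edge of the disc, with nothing touching. Descending and gripping.

jog_arm(
  commands=[0, 0, 1.3, 0, 8.5, 0.1, 0, 1.2, 0, 8.5, 0, 0, 0, 0, 8.5, 0, 0, 0, 0, 5.4, 0, 0, 0, 0, 5.4, 0, 0, 0, 0, 5.4, 0, 0, 0, 0, 5.4],
  squeeze=80,
)

```text
clock: 22.82
tool_pos: [0.4301, 0.1007, 0.0044]
orientation: [0.984, -0.172, -0.036, -0.006]
ft_force: [1.0, 0.1, -1.8]
gripper_width: 0.72
```

```bash
python3 p.py 5.4 1.5 .4288 .1011 .09 70
```

```text
at [0.4301 0.1007 0.0044] head -109.82 z [-0.069  0.024 -0.997] w 0.72 F [ 1.   0.1 -1.8] t 22.825
6 rows [-0.13, 0.0, -1.42, 0.0, 5.4, -0.13, 0.0, -1.42, 0.0, 5.4, -0.12, 0.0, -1.42, 0.0, 5.4, -0.13, 0.01, -1.42, 0.0, 5.4, -0.12, 0.0, -1.43, 0.0, 5.4, -0.13, 0.01, -1.42, 0.0, 5.4]
```

jog_arm(
  commands=[0, 0, -1, 0, 5.4, 0, 0, -1.5, 0, 5.4, 0, 0, -1.5, 0, 5.4, 0, 0, -1.5, 0, 5.4, 0, 0, -1, 0, 5.4, 0, 0, 0, 0, 5.4],
)

```text
clock: 23.58
tool_pos: [0.4325, 0.0992, 0.0722]
orientation: [0.984, -0.172, -0.038, -0.006]
ft_force: [0.5, 0.4, -9.3]
gripper_width: 0.717
```

```bash
python3 p.py 5.4 2 .46 .18 .07 70;python3 - <<'E'
from h import *
i=snapshot("side")[:,:,::-1];cv2.imwrite("pics/s10.png",cv2.resize(i[170:270,280:400],None,fx=5.5,fy=5.5,interpolation=cv2.INTER_CUBIC))
E
```

```text
at [0.4325 0.0992 0.0722] head -109.82 z [-0.072  0.024 -0.997] w 0.717 F [ 0.5  0.4 -9.3] t 23.575
5 rows [-0.03, -1.71, 0.04, 0.0, 5.4, -0.03, -1.71, 0.04, 0.0, 5.4, -0.03, -1.7, 0.05, 0.0, 5.4, -0.02, -1.71, 0.04, 0.0, 5.4, -0.03, -1.7, 0.05, 0.0, 5.4]
```

View pics/s10.png

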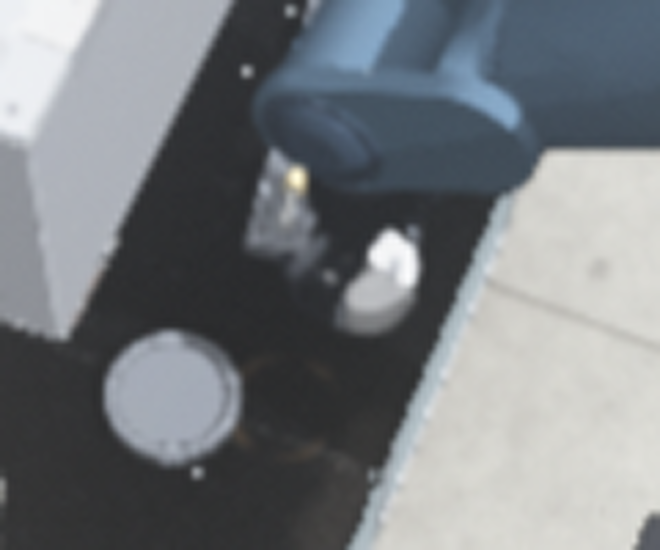

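jog_arm(
  commands=[0, -1.7, 0, 0, 5.4, 0, -1.7, 0, 0, 5.4, 0, -1.7, 0, 0, 5.4, 0, -1.7, 0, 0, 5.4, 0, -1.7, 0, 0, 5.4, 0, 0, 0, 0, 5.4],
)

```text
clock: 24.38
tool_pos: [0.4616, 0.186, 0.0694]
orientation: [0.984, -0.171, -0.04, -0.005]
ft_force: [1.0, -0.8, -8.9]
gripper_width: 0.719
```

```bash
python3 p.py 5.4 2 .529 .197 .07 70;python3 - <<'E'
from h import *
i=snapshot("side")[:,:,::-1];cv2.imwrite("pics/s11.png",cv2.resize(i[180:260,280:360],None,fx=7,fy=7,interpolation=cv2.INTER_CUBIC))
i=snapshot("top")[:,:,::-1];cv2.imwrite("pics/t11.png",cv2.resize(i[170:260,250:350],None,fx=6,fy=6,interpolation=cv2.INTER_CUBIC))
E
```

```text
at [0.4616 0.186  0.0694] head -109.73 z [-0.077  0.024 -0.997] w 0.719 F [ 1.  -0.8 -8.9] t 24.375
4 rows [1.49, -0.83, -0.14, 0.1, 5.4, 1.48, -0.83, -0.14, 0.1, 5.4, 1.48, -0.83, -0.14, 0.1, 5.4, 1.49, -0.84, -0.13, 0.1, 5.4]
```

View pics/s11.png

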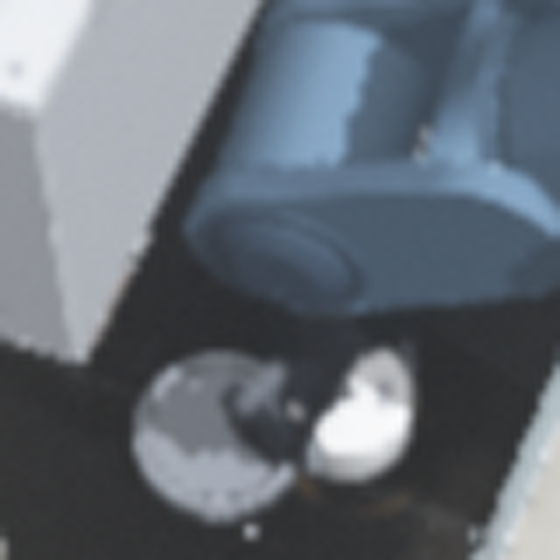

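View pics/t11.png

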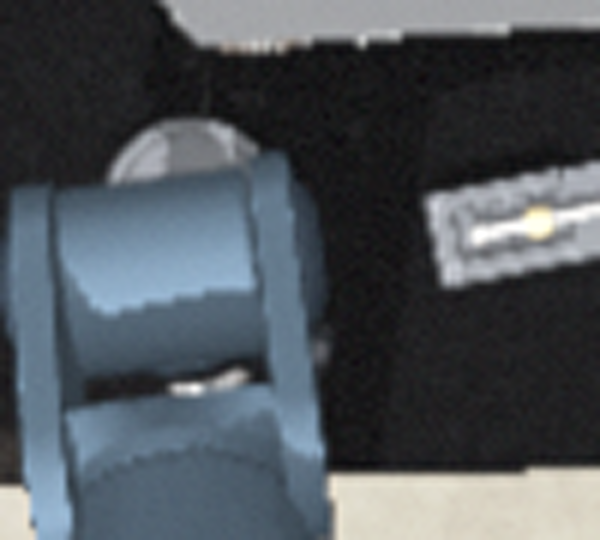

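The disc is held and looks flat, with a finger hiding part of it. Moving over the recess.

jog_arm(
  commands=[1.4, -0.7, 0, 0, 5.4, 1.4, -0.7, 0, 0, 5.4, 1.4, -0.7, 0, 0, 5.4, 1.4, -0.7, 0, 0, 5.4, 0, 0, 0, 0, 5.4, 0, 0, 0, 0, 5.4],
)

```text
clock: 25.22
tool_pos: [0.5244, 0.1906, 0.063]
orientation: [0.984, -0.173, -0.042, -0.004]
ft_force: [-0.4, 0.3, -7.9]
gripper_width: 0.719
```

```bash
python3 p.py 5.4 1.2 .5295 .197 .035 70
```

```text
at [0.5244 0.1906 0.063 ] head -109.96 z [-0.082  0.023 -0.996] w 0.719 F [-0.4  0.3 -7.9] t 25.225
3 rows [0.17, -0.27, 0.92, 0.0, 5.4, 0.16, -0.26, 0.92, 0.0, 5.4, 0.17, -0.27, 0.92, 0.0, 5.4]
```

jog_arm(
  commands=[0.2, -0.3, 0.9, 0, 5.4, 0.2, -0.2, 0.9, 0, 5.4, 0.2, -0.3, 0.9, 0, 5.4, 0, 0, 0, 0, 5.4],
)

```text
clock: 25.72
tool_pos: [0.529, 0.1969, 0.0326]
orientation: [0.984, -0.173, -0.043, -0.004]
ft_force: [-0.7, 0.0, -9.1]
gripper_width: 0.715
```

```bash
python3 p.py 5.4 1 .5295 .197 .0155 70;python3 - <<'E'
from h import *
i=snapshot("side")[:,:,::-1];cv2.imwrite("pics/s12.png",cv2.resize(i[180:260,280:360],None,fx=7,fy=7,interpolation=cv2.INTER_CUBIC))
E
```

```text
at [0.529  0.1969 0.0326] head -109.95 z [-0.084  0.022 -0.996] w 0.715 F [-0.7  0.  -9.1] t 25.725
2 rows [0.1, -0.02, 0.85, 0.0, 5.4, 0.09, -0.02, 0.85, 0.0, 5.4]
```

View pics/s12.png

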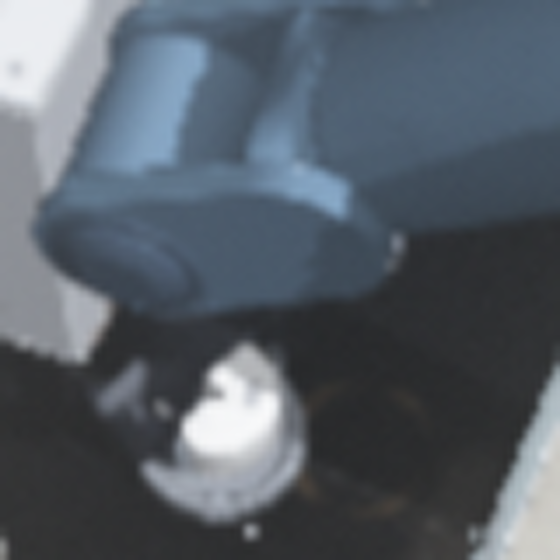

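jog_arm(
  commands=[0.1, 0, 0.7, 0, 5.4, 0.1, 0, 0.6, 0, 5.4, 0, 0, 0.3, 0, 5.4, 0, 0, 0, 0, 5.4],
)

```text
clock: 26.28
tool_pos: [0.5303, 0.1966, 0.0163]
orientation: [0.984, -0.173, -0.043, -0.004]
ft_force: [-0.0, 0.8, -8.7]
gripper_width: 0.718
```

```bash
python3 p.py 5.4 1 .5295 .197 .0144 70
```

```text
at [0.5303 0.1966 0.0163] head -109.96 z [-0.082  0.022 -0.996] w 0.718 F [-0.   0.8 -8.7] t 26.275
1 rows [-0.08, -0.01, 0.2, 0.0, 5.4]
```

jog_arm(
  commands=[-0.1, 0, 0.2, 0, 5.4, 0, 0, 0, 0, 5.4, 0, 0, 0, 0, 5.4],
)

```text
clock: 26.65
tool_pos: [0.5298, 0.1971, 0.015]
orientation: [0.984, -0.173, -0.042, -0.004]
ft_force: [-0.1, 1.6, -8.9]
gripper_width: 0.714
```

jog_arm(
  commands=[0, 0, 0.1, 0, 5.4, 0, 0, 0.1, 0, 5.4, 0, 0, 0, 0, 5.4],
)

```text
clock: 27.02
tool_pos: [0.5299, 0.1971, 0.0147]
orientation: [0.984, -0.173, -0.042, -0.004]
ft_force: [-0.9, 0.2, -7.0]
gripper_width: 0.718
```

jog_arm(
  commands=[0, 0, 0.2, 0, 5.4, 0, 0, 0.1, 0, 5.4, 0, 0, 0, 0, 5.4],
)

```text
clock: 27.4
tool_pos: [0.53, 0.1971, 0.0148]
orientation: [0.984, -0.173, -0.043, -0.003]
ft_force: [-0.6, -1.0, -7.1]
gripper_width: 0.719
```

jog_arm(
  commands=[0, 0, 0.3, 0, 5.4, 0, 0, 0.3, 0, 5.4],
)

```text
clock: 27.65
tool_pos: [0.5299, 0.1972, 0.0146]
orientation: [0.984, -0.172, -0.045, -0.002]
ft_force: [-14.8, -5.2, 23.3]
gripper_width: 0.72
```

The weight has reached the floor: it no longer moves down and the force has risen. Relaxing, then releasing.

jog_arm(
  commands=[0, 0, -0.1, 0, 5.4, 0, 0, 0, 0, 6.4, 0, 0, 0, 0, 7.2, 0, 0, 0, 0, 7.6, 0, 0, 0, 0, 7.6, 0, 0, -1, 0, 7.6, 0, 0, -2, 0, 7.6, 0, 0, -3, 0, 7.6, 0, 0, -3, 0, 7.6, 0, 0, 0, 0, 7.6],
)

```text
clock: 28.9
tool_pos: [0.5432, 0.196, 0.1156]
orientation: [0.984, -0.172, -0.039, -0.005]
ft_force: [0.3, 0.4, -0.5]
gripper_width: 0.891
```

```bash
python3 p.py 7 3 .44 .19 .12 70;python3 - <<'E'
from h import *
i=snapshot("side")[:,:,::-1];cv2.imwrite("pics/s13.png",cv2.resize(i[180:260,280:360],None,fx=7,fy=7,interpolation=cv2.INTER_CUBIC))
E
```

```text
at [0.5432 0.196  0.1156] head -109.85 z [-0.074  0.023 -0.997] w 0.891 F [ 0.3  0.4 -0.5] t 28.9
4 rows [-2.38, 1.02, 0.08, 0.0, 7.0, -2.37, 1.02, 0.08, 0.0, 7.0, -2.38, 1.02, 0.08, 0.0, 7.0, -2.37, 1.01, 0.07, 0.0, 7.0]
```

View pics/s13.png

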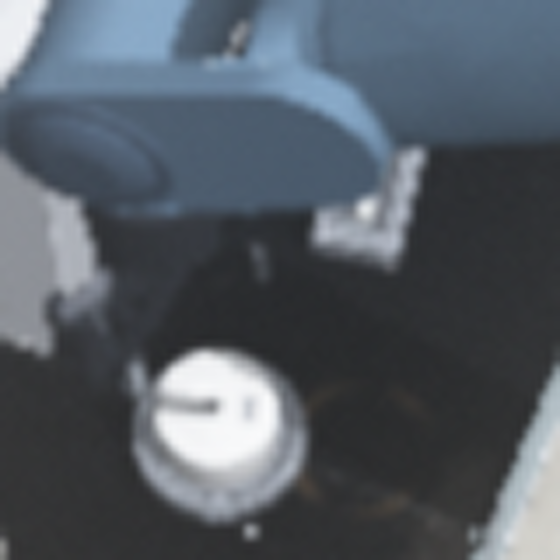

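The large weight sits flat and centred in the recess. Drawing back, then on to the small weight.

jog_arm(
  commands=[-2.4, 1, 0, 0, 7, -2.4, 1, 0, 0, 7, -2.4, 1, 0, 0, 7, -2.4, 1, 0, 0, 7, 0, 0, 0, 0, 7],
)

```text
clock: 29.58
tool_pos: [0.4316, 0.1899, 0.1174]
orientation: [0.984, -0.172, -0.044, -0.003]
ft_force: [0.4, 0.5, 0.5]
gripper_width: 0.817
```

```bash
python3 p.py 7 4.5 .432 -.295 .12 70
```

```text
at [0.4316 0.1899 0.1174] head -109.86 z [-0.086  0.021 -0.996] w 0.817 F [0.4 0.5 0.5] t 29.575
11 rows [1.5, 4.14, -0.12, 0.0, 7.0, 1.5, 4.15, -0.12, 0.0, 7.0, 1.5, 4.14, -0.12, 0.0, 7.0, 1.5, 4.15, -0.12, 0.0, 7.0, 1.49, 4.14, -0.11, 0.0, 7.0, 1.5, 4.15, -0.12, 0.0, 7.0, 1.49, 4.14, -0.11, 0.0, 7.0, 1.5, 4.15, -0.12, 0.0, 7.0, 1.49, 4.14, -0.11, 0.0, 7.0, 1.5, 4.15, -0.12, 0.0, 7.0, 1.49, 4.14, -0.11, 0.0, 7.0]
```

jog_arm(
  commands=[1.5, 4.1, -0.1, 0, 7, 1.5, 4.1, -0.1, 0, 7, 1.5, 4.1, -0.1, 0, 7, 1.5, 4.1, -0.1, 0, 7, 1.5, 4.1, -0.1, 0, 7, 1.5, 4.1, -0.1, 0, 7, 1.5, 4.1, -0.1, 0, 7, 1.5, 4.1, -0.1, 0, 7, 1.4, 3.9, -0.1, 0, 7, 0, 0, 0, 0, 7],
)

```text
clock: 30.82
tool_pos: [0.4391, -0.2172, 0.1155]
orientation: [0.984, -0.173, -0.044, -0.003]
ft_force: [0.1, 0.4, 0.1]
gripper_width: 0.82
```

```bash
python3 p.py 7 3 .432 -.302 .075 70
```

```text
at [ 0.4391 -0.2172  0.1155] head -109.87 z [-0.085  0.021 -0.996] w 0.82 F [0.1 0.4 0.1] t 30.825
4 rows [0.64, 2.05, 0.98, 0.0, 7.0, 0.64, 2.04, 0.98, 0.0, 7.0, 0.64, 2.05, 0.98, 0.0, 7.0, 0.64, 2.04, 0.98, 0.0, 7.0]
```

jog_arm(
  commands=[0.6, 2, 1, 0, 7, 0.6, 2, 1, 0, 7, 0.6, 2, 1, 0, 7, 0.6, 2, 1, 0, 7, 0, 0, 0, 0, 7, 0, 0, 0, 0, 7],
)

```text
clock: 31.58
tool_pos: [0.4315, -0.3002, 0.0699]
orientation: [0.984, -0.172, -0.045, -0.005]
ft_force: [-0.4, -0.2, 0.3]
gripper_width: 0.82
```

```bash
python3 p.py 7 1.5 .4297 -.3023 .035 70;python3 - <<'E'
from h import *
i=snapshot("side")[:,:,::-1];cv2.imwrite("pics/s14.png",cv2.resize(i[110:210,320:440],None,fx=6,fy=6,interpolation=cv2.INTER_CUBIC))
E
```

```text
at [ 0.4315 -0.3002  0.0699] head -109.76 z [-0.087  0.025 -0.996] w 0.82 F [-0.4 -0.2  0.3] t 31.575
3 rows [0.07, 0.08, 1.16, 0.1, 7.0, 0.07, 0.08, 1.16, 0.1, 7.0, 0.08, 0.08, 1.16, 0.1, 7.0]
```

View pics/s14.png

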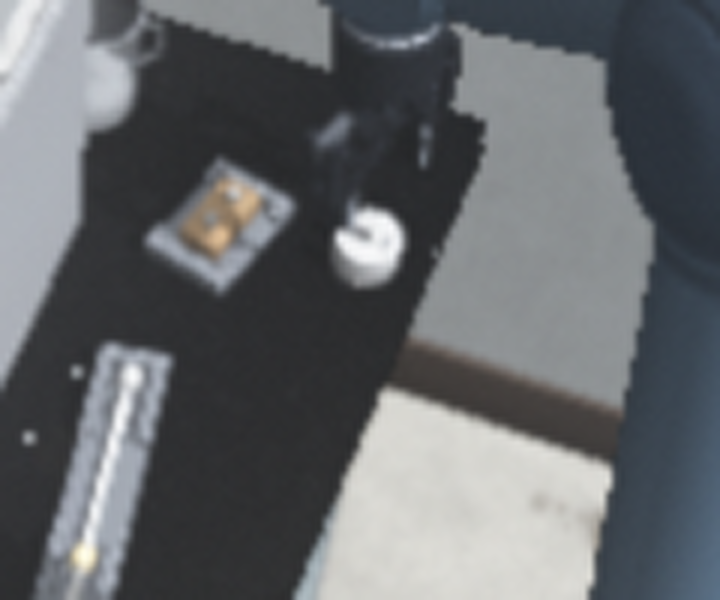

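jog_arm(
  commands=[0.1, 0.1, 1.2, 0, 7, 0.1, 0.1, 1.2, 0, 7, 0.1, 0, 1.2, 0, 7, 0, 0, 0, 0, 7],
)

```text
clock: 32.12
tool_pos: [0.4305, -0.3005, 0.0312]
orientation: [0.984, -0.17, -0.045, -0.005]
ft_force: [-0.5, 0.8, 0.1]
gripper_width: 0.819
```

```bash
python3 p.py 7 1.4 .4297 -.3023 .005 70
```

```text
at [ 0.4305 -0.3005  0.0312] head -109.63 z [-0.087  0.025 -0.996] w 0.819 F [-0.5  0.8  0.1] t 32.125
2 rows [0.11, 0.09, 1.3, 0.2, 7.0, 0.11, 0.1, 1.31, 0.2, 7.0]
```

jog_arm(
  commands=[0.1, 0.1, 1.3, 0, 7, 0.1, 0.1, 1.2, 0, 7, 0, 0, 0, 0, 7],
)

```text
clock: 32.5
tool_pos: [0.4295, -0.3026, 0.0042]
orientation: [0.984, -0.17, -0.045, -0.005]
ft_force: [-0.8, 1.1, 1.0]
gripper_width: 0.815
```

```bash
python3 p.py 7 1.4 .4297 -.3023 .005 70
```

```text
at [ 0.4295 -0.3026  0.0042] head -109.64 z [-0.087  0.025 -0.996] w 0.815 F [-0.8  1.1  1. ] t 32.5
1 rows [0.01, -0.03, -0.08, 0.4, 7.0]
```

jog_arm(
  commands=[0, 0, 0, 0, 5.5, 0, 0, 0, 0, 3.9, 0, 0, 0, 0, 3.9, 0, 0, 0, 0, 3.9, 0, 0, 0, 0, 3.9, 0, 0, 0, 0, 3.9],
  squeeze=50,
)

```text
clock: 33.25
tool_pos: [0.4298, -0.3031, 0.0048]
orientation: [0.984, -0.17, -0.045, -0.005]
ft_force: [-0.1, -0.1, -2.0]
gripper_width: 0.527
```

jog_arm(
  commands=[0, 0, -1, 0, 3.9, 0, 0, -2, 0, 3.9, 0, 0, -2.5, 0, 3.9, 0, 0, -2.5, 0, 3.9, 0, 0, -2, 0, 3.9, 0, 0, 0, 0, 3.9],
)

```text
clock: 34.0
tool_pos: [0.4382, -0.3044, 0.1087]
orientation: [0.984, -0.17, -0.045, -0.005]
ft_force: [-0.0, -0.9, -2.8]
gripper_width: 0.521
```

```bash
python3 p.py 3.9 4.2 .435 .19 .115 70
```

```text
at [ 0.4382 -0.3044  0.1087] head -109.64 z [-0.088  0.026 -0.996] w 0.521 F [-0.  -0.9 -2.8] t 34.0
12 rows [-1.41, -3.87, 0.06, 0.0, 3.9, -1.41, -3.87, 0.06, 0.0, 3.9, -1.41, -3.87, 0.06, 0.0, 3.9, -1.41, -3.87, 0.06, 0.0, 3.9, -1.41, -3.87, 0.06, 0.0, 3.9, -1.41, -3.87, 0.06, 0.0, 3.9, -1.41, -3.87, 0.06, 0.0, 3.9, -1.41, -3.87, 0.06, 0.0, 3.9, -1.41, -3.87, 0.05, 0.0, 3.9, -1.41, -3.87, 0.06, 0.0, 3.9, -1.41, -3.88, 0.05, 0.0, 3.9, -1.41, -3.87, 0.06, 0.0, 3.9]
```

jog_arm(
  commands=[-1.4, -3.9, 0, 0, 3.9, -1.4, -3.9, 0, 0, 3.9, -1.4, -3.9, 0, 0, 3.9, -1.4, -3.9, 0, 0, 3.9, -1.4, -3.9, 0, 0, 3.9, -1.4, -3.9, 0, 0, 3.9, -1.4, -3.9, 0, 0, 3.9, -1.4, -3.9, 0, 0, 3.9, -1.4, -3.9, 0, 0, 3.9, -1.4, -3.9, 0, 0, 3.9],
)

```text
clock: 35.25
tool_pos: [0.4317, 0.1224, 0.1126]
orientation: [0.983, -0.174, -0.052, -0.007]
ft_force: [0.3, -0.5, -3.3]
gripper_width: 0.529
```

```bash
python3 p.py 3.9 2 .435 .19 .115 70
```

```text
at [0.4317 0.1224 0.1126] head -110.03 z [-0.099  0.031 -0.995] w 0.529 F [ 0.3 -0.5 -3.3] t 35.25
4 rows [-0.51, -1.62, -0.01, -0.0, 3.9, -0.5, -1.61, -0.01, -0.0, 3.9, -0.51, -1.62, -0.02, -0.0, 3.9, -0.5, -1.61, -0.01, -0.0, 3.9]
```

jog_arm(
  commands=[-0.3, -1.3, 0, 0, 3.9, 0, 0, 0, 0, 3.9, 0, 0, 0, 0, 3.9],
)

```text
clock: 35.62
tool_pos: [0.4314, 0.1367, 0.1109]
orientation: [0.984, -0.172, -0.053, -0.006]
ft_force: [-0.3, 0.0, -3.7]
gripper_width: 0.527
```

```bash
python3 p.py 3.9 2 .5298 .1971 .085 70;python3 - <<'E'
from h import *
for n,(x0,y0,x1,y1) in dict(side=(280,170,380,250),top=(240,170,340,250)).items():
    i=snapshot(n)[:,:,::-1];cv2.imwrite(f"pics/{n}15f.png",i);cv2.imwrite(f"pics/{n}15.png",cv2.resize(i[y0:y1,x0:x1],None,fx=7,fy=7,interpolation=cv2.INTER_CUBIC))
E
```

```text
at [0.4314 0.1367 0.1109] head -109.83 z [-0.103  0.03  -0.994] w 0.527 F [-0.3  0.  -3.7] t 35.625
6 rows [1.24, -1.51, 0.29, 0.0, 3.9, 1.24, -1.51, 0.29, 0.0, 3.9, 1.24, -1.5, 0.29, 0.0, 3.9, 1.24, -1.51, 0.29, 0.0, 3.9, 1.24, -1.5, 0.29, 0.0, 3.9, 1.23, -1.51, 0.29, 0.0, 3.9]
```

View pics/side15.png

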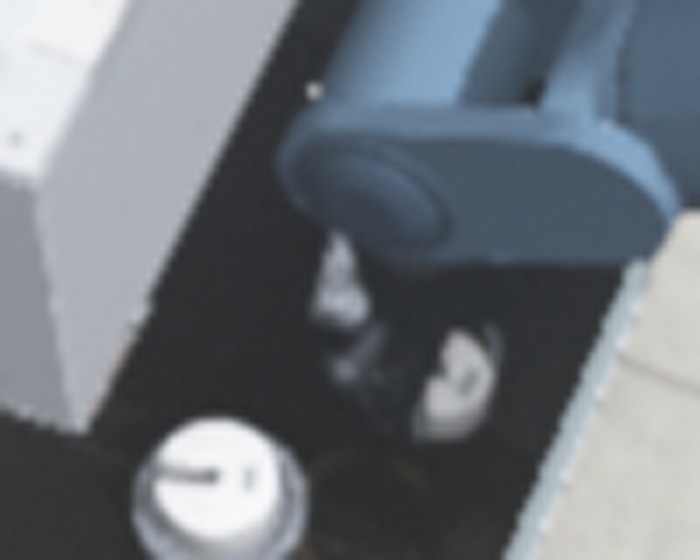

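View pics/top15.png

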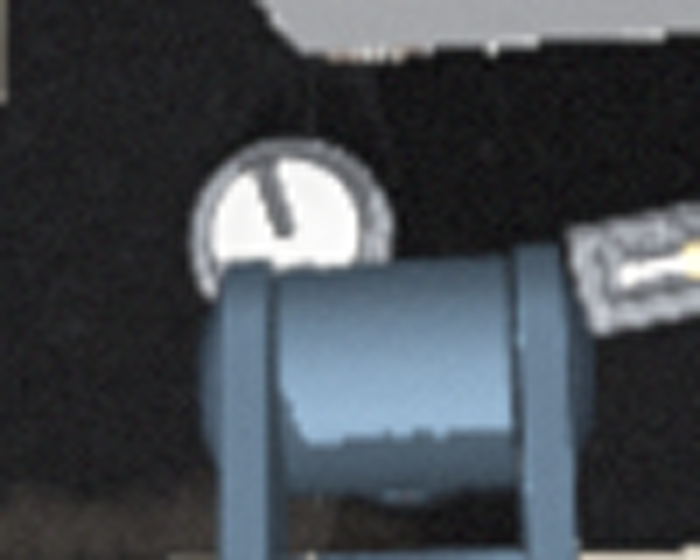

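Both views show the large weight seated, with its disc around (311,238) in the side view. I'll measure its top before stacking.

Run:
```python
from h import *
s=cv2.imread("pics/side15f.png")
for lo in(190,210,225): print(circ(plane("side",blob("side",s,(297,226,325,258),lo),.046)))
s=cv2.imread("pics/side0.png")
for lo in(150,170,190): print("cal w1 start",circ(plane("side",blob("side",s,(335,215,358,245),lo),.036)))
t=cv2.imread("pics/top15f.png");k=blob("top",t,(268,190,294,207),200)
P=plane("top",k,.046)*1e3
from scipy.optimize import least_squares
# circle fit on visible upper/side arc only
P=P[P[:,0]>525]
f=least_squares(lambda q:np.hypot(*(P-q).T)-31.5,[530,197],loss="soft_l1",f_scale=1);print("top arc",f.x,np.sqrt(np.mean(f.fun**2)))
```

```text
(array([0.528 , 0.1983]), 71.7, array([0.5283, 0.1973]), array([63.6, 70.2]))
(array([0.5296, 0.1976]), 66.6, array([0.5291, 0.1963]), array([62.3, 65.9]))
(array([0.5297, 0.1967]), 63.8, array([0.5293, 0.1961]), array([60.7, 62.7]))
cal w1 start (array([0.4296, 0.0998]), 63.5, array([0.4298, 0.1   ]), array([60.9, 62.9]))
cal w1 start (array([0.43  , 0.0996]), 59.3, array([0.4301, 0.0997]), array([57.5, 58.5]))
cal w1 start (array([0.3683, 0.1455]), 7.3, array([0.3676, 0.1457]), array([5.2, 7.5]))
top arc [526.62622022 196.38886345] 11.52300047111896
```

jog_arm(
  commands=[1.2, -1.5, 0.3, 0, 3.9, 1.2, -1.5, 0.3, 0, 3.9, 1.2, -1.5, 0.3, 0, 3.9, 1.2, -1.5, 0.3, 0, 3.9, 1.2, -1.4, 0.2, 0, 3.9, 1, -1.2, 0, 0, 3.9, 0, 0, 0, 0, 3.9, 0, 0, 0, 0, 3.9],
)

```text
clock: 36.72
tool_pos: [0.5291, 0.1876, 0.0878]
orientation: [0.982, -0.178, -0.054, -0.005]
ft_force: [0.6, -0.5, -3.9]
gripper_width: 0.526
```

```bash
python3 p.py 3.9 1 .5297 .1968 .065 70;python3 - <<'E'
from h import *
for n,(x0,y0,x1,y1) in dict(side=(280,170,380,250)).items():
    i=snapshot(n)[:,:,::-1];cv2.imwrite(f"pics/{n}16.png",cv2.resize(i[y0:y1,x0:x1],None,fx=7,fy=7,interpolation=cv2.INTER_CUBIC))
E
```

```text
at [0.5291 0.1876 0.0878] head -110.55 z [-0.103  0.03  -0.994] w 0.526 F [ 0.6 -0.5 -3.9] t 36.725
3 rows [-0.01, -0.3, 0.76, -0.2, 3.9, -0.01, -0.3, 0.76, -0.2, 3.9, -0.0, -0.3, 0.76, -0.2, 3.9]
```

View pics/side16.png

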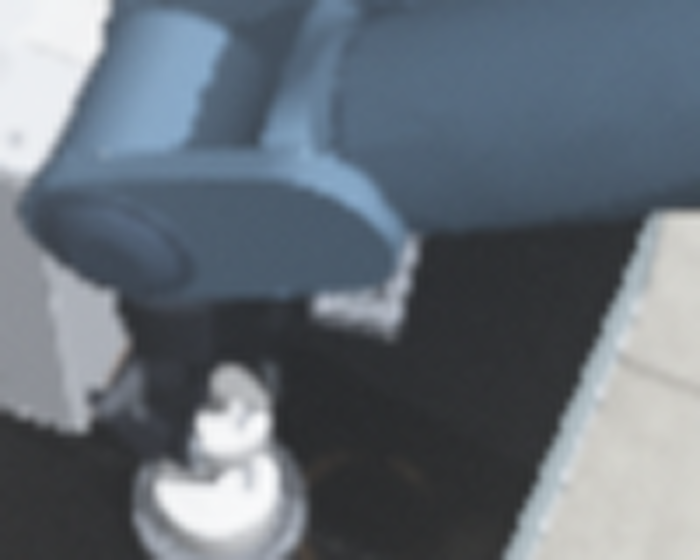

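The small weight hangs level just above the large one. Correcting sideways and lowering.

jog_arm(
  commands=[0, -0.3, 0.8, 0, 3.9, 0, -0.3, 0.7, 0, 3.9, 0, -0.3, 0.7, 0, 3.9, 0, 0, 0, 0, 3.9],
)

```text
clock: 37.28
tool_pos: [0.5287, 0.1968, 0.0639]
orientation: [0.982, -0.179, -0.054, -0.005]
ft_force: [-0.0, -0.1, -3.3]
gripper_width: 0.527
```

```bash
python3 p.py 3.9 1 .5297 .1968 .052 70
```

```text
at [0.5287 0.1968 0.0639] head -110.58 z [-0.105  0.03  -0.994] w 0.527 F [-0.  -0.1 -3.3] t 37.275
2 rows [0.11, -0.02, 0.59, -0.3, 3.9, 0.11, -0.03, 0.58, -0.3, 3.9]
```

jog_arm(
  commands=[0.1, 0, 0.6, 0, 3.9, 0.1, 0, 0.5, 0, 3.9, 0, 0, 0, 0, 3.9, 0, 0, 0, 0, 3.9],
)

```text
clock: 37.78
tool_pos: [0.5297, 0.1964, 0.0521]
orientation: [0.982, -0.178, -0.054, -0.005]
ft_force: [0.0, -0.5, -3.1]
gripper_width: 0.531
```

```bash
python3 p.py 3.9 1 .5297 .1968 .0508 70
```

```text
at [0.5297 0.1964 0.0521] head -110.57 z [-0.104  0.03  -0.994] w 0.531 F [ 0.  -0.5 -3.1] t 37.775
1 rows [0.0, -0.04, 0.13, -0.6, 3.9]
```

jog_arm(
  commands=[0, 0, 0.2, 0, 3.9, 0, 0, 0.1, 0, 3.9, 0, 0, 0, 0, 3.9],
)

```text
clock: 38.15
tool_pos: [0.5301, 0.1966, 0.0512]
orientation: [0.982, -0.178, -0.054, -0.005]
ft_force: [-0.0, -0.2, -2.6]
gripper_width: 0.529
```

jog_arm(
  commands=[0, 0, 0.2, 0, 3.9, 0, 0, 0.1, 0, 3.9],
)

```text
clock: 38.4
tool_pos: [0.5301, 0.1967, 0.0509]
orientation: [0.982, -0.178, -0.054, -0.005]
ft_force: [-5.1, -2.2, 6.3]
gripper_width: 0.527
```

Contact. Releasing gently.

jog_arm(
  commands=[0, 0, 0, 0, 3.9, 0, 0, 0, 0, 4.7, 0, 0, 0, 0, 5.4, 0, 0, 0, 0, 6, 0, 0, 0, 0, 6, 0, 0, -1, 0, 6, 0, 0, -2, 0, 6, 0, 0, -2.5, 0, 6, 0, 0, -2.5, 0, 6, 0, 0, 0, 0, 6],
)

```text
clock: 39.65
tool_pos: [0.5417, 0.1946, 0.1385]
orientation: [0.983, -0.178, -0.05, -0.006]
ft_force: [-0.4, -0.9, 0.1]
gripper_width: 0.704
```

```bash
python3 p.py 6 2.5 .40 .10 .15 70
```

```text
at [0.5417 0.1946 0.1385] head -110.55 z [-0.096  0.03  -0.995] w 0.704 F [-0.4 -0.9  0.1] t 39.65
7 rows [-1.43, 1.98, -0.01, -0.1, 6.0, -1.43, 1.97, -0.01, -0.1, 6.0, -1.44, 1.97, -0.01, -0.1, 6.0, -1.44, 1.97, -0.01, -0.1, 6.0, -1.44, 1.97, -0.01, -0.1, 6.0, -1.45, 1.96, -0.01, -0.1, 6.0, -1.45, 1.97, -0.01, -0.1, 6.0]
```

jog_arm(
  commands=[-2.4, 1, -0.5, 0, 6, -2.4, 1, -0.5, 0, 6, -2.4, 1, -0.5, 0, 6, -2.4, 1, -0.5, 0, 6, -2.4, 1, -0.5, 0, 6, 1.3, 3.8, 0, 0, 6, 1.3, 3.8, 0, 0, 6, 1.3, 3.8, 0, 0, 6, 1.3, 3.8, 0, 0, 6, 0, 0, 0, 0, 6],
)

```text
clock: 40.9
tool_pos: [0.402, 0.0243, 0.1688]
orientation: [0.983, -0.177, -0.052, -0.006]
ft_force: [-0.2, 0.4, -0.4]
gripper_width: 0.707
```

```bash
python3 p.py 6 2.5 .40 .10 .15 70;python3 - <<'E'
from h import *
for n,(x0,y0,x1,y1),f in (("side",(260,110,420,290),3.3),("top",(170,150,490,270),2.5)):
    i=snapshot(n)[:,:,::-1];cv2.imwrite(f"pics/{n}17f.png",i);cv2.imwrite(f"pics/{n}17.png",cv2.resize(i[y0:y1,x0:x1],None,fx=f,fy=f,interpolation=cv2.INTER_CUBIC))
i=cv2.imread("pics/side17f.png");cv2.imwrite("pics/s17z.png",cv2.resize(i[210:270,280:340],None,fx=9,fy=9,interpolation=cv2.INTER_CUBIC))
E
```

```text
at [0.402  0.0243 0.1688] head -110.41 z [-0.101  0.03  -0.994] w 0.707 F [-0.2  0.4 -0.4] t 40.9
4 rows [-0.66, -1.76, 0.53, -0.1, 6.0, -0.65, -1.76, 0.53, -0.1, 6.0, -0.65, -1.76, 0.53, -0.1, 6.0, -0.64, -1.77, 0.53, -0.1, 6.0]
```

View pics/side17.png

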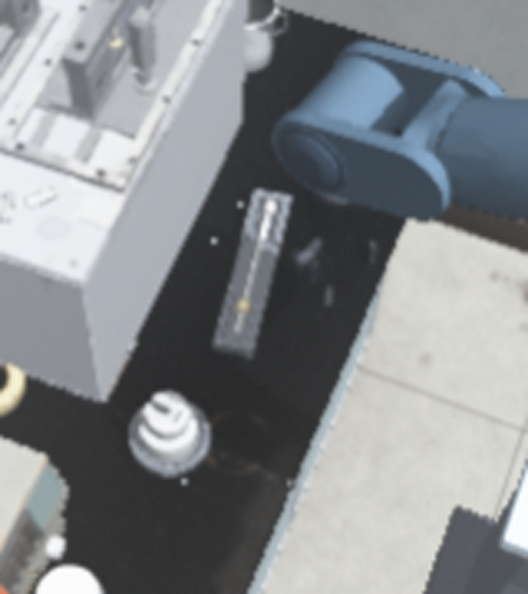

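View pics/top17.png

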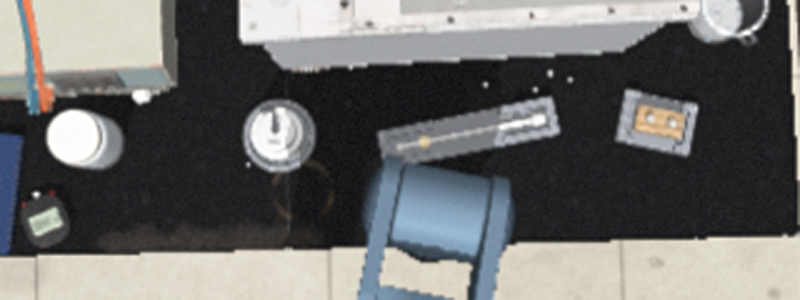

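View pics/s17z.png

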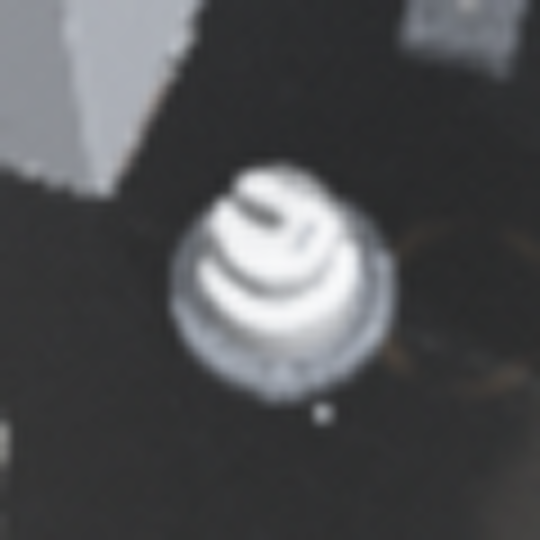

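All pieces are in place in both views, with the stack at (281,204) in the top view. One last overlay to check centring, the die block and the rod.

Run:
```python
from h import *
def ci(x,y,z,d): return [[x+d/2*np.cos(t),y+d/2*np.sin(t),z] for t in np.linspace(0,6.28,60)]
out=[]
for n,(x0,y0,x1,y1) in (("top",(262,184,302,224)),("side",(290,220,330,260))):
    i=cv2.imread(f"pics/{n}17f.png");i=cv2.resize(i[y0:y1,x0:x1],None,fx=9,fy=9,interpolation=cv2.INTER_CUBIC)
    for (x,y,z,d),c in (((.5297,.1968,.046,.063),(0,0,255)),((.5297,.1968,.074,.046),(0,200,0)),((.5295,.197,.016,.092),(255,0,0))):
        q=(proj(n,ci(x,y,z,d))+.5-[x0,y0])*9-.5; cv2.polylines(i,[np.round(q).astype(np.int32)],True,c,1)
    out.append(i)
cv2.imwrite("pics/ov2.png",np.hstack(out))
t=cv2.imread("pics/top17f.png")
print(rect(plane("top",blob("top",t,(412,182,454,216),80,wood=True),.026)))
```

```text
(array([ 0.53360809, -0.28223322]), array([32.33995819, 59.87177277]), np.float32(-12.448371))
```

View pics/ov2.png

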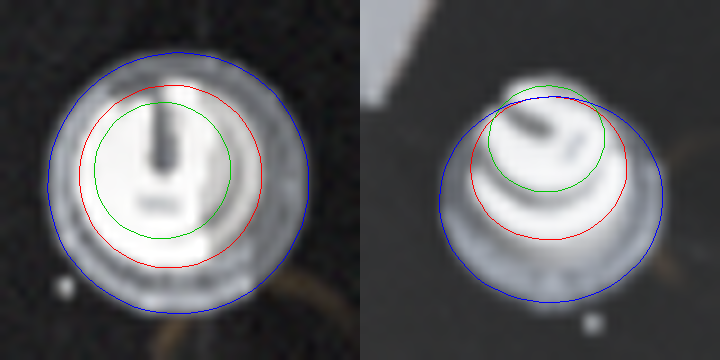

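Run:
```python
from h import *
out=[]
for n,(x0,y0,x1,y1) in (("top",(268,190,298,220)),("side",(296,222,326,252))):
    i=cv2.imread(f"pics/{n}17f.png");c=cv2.resize(i[y0:y1,x0:x1],None,fx=13,fy=13,interpolation=cv2.INTER_CUBIC).astype(float)
    out.append(np.clip((c-100)*255/155,0,255))
cv2.imwrite("pics/z18.png",np.hstack(out))
```

```text
[ WARN:0@0.075] global loadsave.cpp:1063 imwrite_ Unsupported depth image for selected encoder is fallbacked to CV_8U.
```

View pics/z18.png

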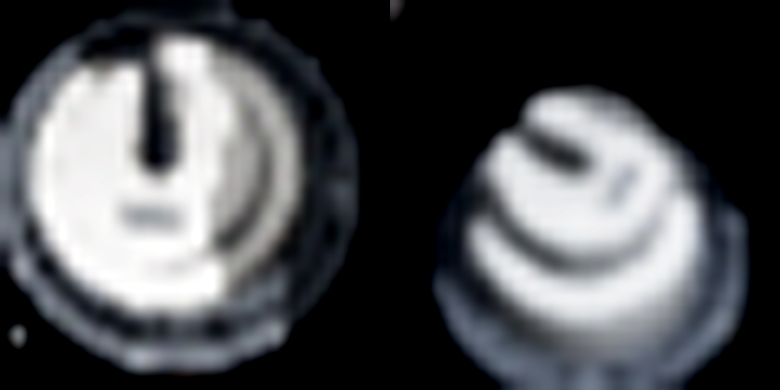

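Run:
```python
from h import *
q=np.array([[93,160],[185,86],[283,175],[185,243],[120,215],[250,225],[248,110]])/13-.5+.5/13*0+[296,222]
P=plane("side",q,.074)*1e3;print(np.round(P-[529.7,196.8],1)); 
from scipy.optimize import least_squares
print(least_squares(lambda c:np.hypot(*(P-c).T)-23,[529,196]).x)
# slot-end in each view before/after, vs. known centre: start w0 centre (.4297,-.3023)
q=plane("side",np.array([[190,160]])/13-.5+[296,222],.074);print("slot end side",q)
q=plane("top",np.array([[157,165]])/13-.5+[268,190],.074);print("slot end top",q)
t=cv2.imread("pics/top0.png");c=cv2.resize(t[216:248,427:459],None,fx=12,fy=12,interpolation=cv2.INTER_CUBIC)
s=cv2.imread("pics/top17f.png");d=cv2.resize(s[188:220,265:297],None,fx=12,fy=12,interpolation=cv2.INTER_CUBIC)
cv2.imwrite("pics/z19.png",np.hstack([c,d]))
```

```text
[[ 26.6   7. ]
 [ 12.8 -23.6]
 [-23.   -9.8]
 [ -6.8  19.5]
 [ 12.9  19. ]
 [-20.9   7.5]
 [ -6.2 -23.9]]
[531.39642082 194.88369826]
slot end side [[0.53191106 0.19314703]]
slot end top [[0.5305269  0.19667878]]
```

View pics/z19.png

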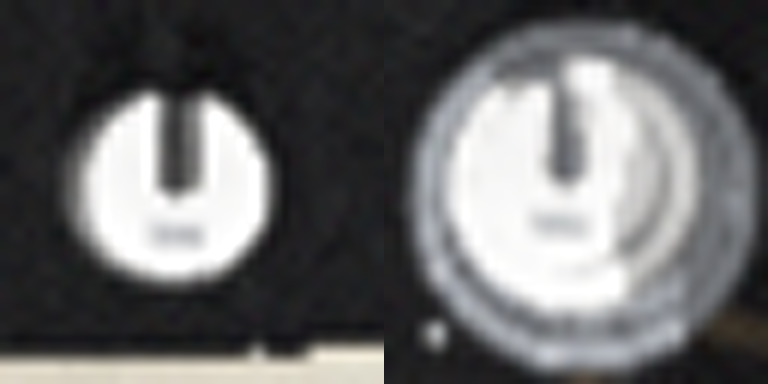

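```bash
python3 -c "
from cell import *
print(close_job())"
```

```text
the job is handed in; nothing more can be done
None
```

The whole kit is back in its grey blocks, placed in the order asked: rod, die block, large weight, then small weight on top. I handed the job in at about 41 s of the 112 s; no verdict is reported.

What the last pictures and checks showed:
- **Rod:** it lies centred in the trough in both views.
- **Die block:** it stands upright within about 1 mm and 1.5° of my estimate of its nest.
- **Large weight:** it is seated flat in the recess, measured at about (0.5297, 0.1968) m.
- **Small weight:** it is about 1–2.5 mm off the large weight's centre. Overhang would start at 8.5 mm.
- **Beaker, stopwatch and jar:** the arm did not touch them, and the final pictures show them in place.

**What disagreed or drifted:**
- The two cameras differed by about 2–4 mm on the small weight's position.
- An arc fit of the large weight in the top view was useless because the arm hid part of it, so I used the side view instead.
- The tool tilted gradually, reaching about 6° by the end. I set the jaws across the tilt so both weights stayed flat.
- Pressing the large weight home peaked at about 23 N upward. All other contact forces were small.

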